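# Set up, lock and start the bearing test pallet

## Robot

A 7-joint arm with a two-finger parallel gripper is mounted at the origin on a cart in front of the work surface, level with it; the furniture and walls round the work are solid. World frame = base frame: x ahead of the robot, y to its left, z up, the work surface at z = 0. Lengths are in m, angles in rad, forces in N, time in s.
With the tool pointing down it reaches from about 0.4 to 0.9 m from the base axis. Payload 5.6 kg.
Tool frame: the origin (TCP) lies between the finger pads; the fingertips stand 8 mm ahead of it and the grasp point (between the pads) lies 11 mm behind it; z points along the fingers, y is the line along which they close (so a half turn about z gives the same grasp; the last joint's range is limited). The gripper opens to 92 mm and grips with 3 to 60 N. Pads are 20 mm wide; open, the fingers measure 128 mm over their backs; the gripper's body (75 mm by 189 mm) begins 69 mm behind the grasp point.
Start: joints at [-1.254, 0.468, -0.012, 1.603, 0.006, 1.071, -0.056], TCP at [0.229, 0.608, 0.223] pointing down, gripper open.
Joint ranges: [-2.53, 2.53], [-0.31, 2.02], [-1.57, 1.55], [0.28, 2.44], [-1.29, 4.43], [0.15, 1.84], [-2.92, 2.92]. Speed limits (rad/s): [2.57, 2.57, 3.14, 3.14, 3.14, 3.14, 3.14].

## Interface

Orientations are given as a rotation vector (axis times angle).
In Python, from station import * gives the robot as it stands.
- The arm moves only by the shell command python3 -m pendant 'ROWS' [FORCE]. ROWS is JSON, a list of rows, each an object with "fingers": the opening in per cent of the stroke, from 0 (shut) to 100 (fully open); "offset": the shift along the world's x, y, z in cm, a list of three; "delta_rot": the turn, a rotation vector about the world's x, y, z in rad, a list of three. In form: [{"fingers": fingers, "offset": [dx, dy, dz], "delta_rot": [ax, ay, az]}, ...]. A call has 1 to 8 rows; each row is the pose to reach, as a shift and turn from the pose commanded when the call began; what a row does not reach only later rows make up. A row lasts 1/10 s, in which the tool goes at most 50 mm and 8.59 degrees, less where a joint would pass 70% of its speed; a pose out of reach is approached as far as the arm can. A call with a gripper value outside its range is refused whole. The fingers move at their own pace and stop on an object; FORCE is the grip in N (left out, the last holds). Time passes only in rows, so rows that repeat a pose let the fingers close. It gives the time, the measured TCP pose, the force, the opening and the grip force at its end, in the units of the state.
- get_state(): the state, without advancing time (a new reading comes with each control period).
- read_camera(name): name is "side" or "top" or "wrist"; returns a dict with "img" (420x560x3 uint8, red, green, blue), "fx", "fy", "cx", "cy" (pixels), "eye" and "attitude" of the camera in the world; the wrist camera has in their place "tool_from_camera" (4x4, takes a point from camera to tool coordinates, whose origin is the TCP and whose axes are the flange's). Camera axes: x right, y up, looking along -z (the intrinsics and any distortion apply to the point x, -y, -z); pixel columns grow to the right and rows downward; lengths in m; the calibration is good to about 2 mm. A picture is of the moment at which its call begins: read the wrist's pose just before it. There is no depth.
- job_done(): hands the job in; it is judged then, once.
Trained networks look in a picture, given as the dict that the camera call returned (one of the last four; its "shot" number tells which), for a name from the list of things; names that differ only in an ending like _2 or _b are one class to them, and where a whole thing is asked for, a point or a joint stands for the part that bears it (a point fixed in the world has none). Each returns a list of dicts, best first, with "p" (0 to 1); they miss things now and then, are a little off and sometimes report something else, mostly with a low value. They report only what shows in the picture. A call takes as long as a camera call. They do not tell look-alikes from the thing itself.
- boxes_of(query, picture): "location" ([x, y, z] in m, in the coordinates of the camera as it stood for that picture, good to about 4 mm: the middle of the surface that is visible of it).
- silhouettes(query, picture): "region" (420x560 bool, what is visible of it).
The state is a dict: "t": time; "joints": joint angles; "qvel": joint speeds; "effort": joint torques, N m; "eef_pos": TCP position; "tool_rot": TCP orientation; "ft_force": force on the tool from outside, world axes, zero at the start; "moment": the same for the moment, N m; "opening": finger opening in m; "gripper_force": force on a finger pad.
Only numpy, scipy, OpenCV 4.12 (cv2) and the standard library are available. Lean on these libraries where they do the work, as an engineer would, in place of code of your own. Each camera call takes 0.05 s, during which the arm holds its last target. There are 200 camera calls.

## Task

Set the round three-footed pallet on the seat base so that each of its ball feet settles in a seat, then wind the T-handle clockwise to its end stop so that the keeper swings over the pallet's edge. Then lay every loose ball bearing on the bench flat in a nest of the pallet, one to a nest, and finally press the button on the small box fully down and let it come up again. Leave everything else on the bench alone.

Things in the scene. Friction and masses are not known exactly. Their poses are not given: they have to be found in the camera images.
- pallet: loose round plate, 194 mm across, 0.6 kg, on three alike ball feet (16 mm balls, 64 mm from the centre at own azimuths -30, 90, 210 degrees), so it fits turned by any multiple of 120 degrees. Origin on its axis at the bottom of the balls, z up; plate from z = 14 to 26 mm. In the middle a dark lifting bar, 46 mm long (own x), 14 mm thick (own y), top at 67 mm. A nest above each foot
- seat_base: fixed grey disc, 170 mm across, 12 mm thick, with three steel seats 64 mm from its centre at own azimuths -30 (cone cup), 90 (radial V groove), 210 degrees (flat puck, top at 24 mm). Cone and groove are slippery, mouths 21 mm wide at 31 mm height. Origin at the disc's centre on the bench, z up. The T-handle's axis is at (0, -155 mm) in this frame
- seat_centre (a point): point on the axis of the seat base, 24 mm above the bench: where the settled pallet's origin comes
- cone (a point): centre of a ball foot settled in the cone seat (32 mm above the bench)
- groove (a point): centre of a ball foot settled in the V groove seat (32 mm above the bench)
- flat (a point): centre of a ball foot settled on the flat seat (32 mm above the bench)
- t_handle (a joint): angle of the T-handle about its vertical axis, rad, growing clockwise seen from above; starts between 0 and 1.2, end stop at 9.42 (one and a half turns from 0). Stays where it is left; about 0.1 N m turns it. At 0 the bar lies along the seat base's own x, end a at +x. It is geared to the keeper below it, which turns one sixth as fast the same way
- bar_end_a (a point): grip point on one arm of the T-handle's bar: round steel bar 14 mm thick, level, 100 mm above the bench, 120 mm long over all; this point is 42 mm from the turning axis
- bar_end_b (a point): the same on the opposite arm, 42 mm from the turning axis
- keeper_tip (a point): underside of the outer end of the keeper: dark flat arm on the T-handle's axis, 80 mm long, 14 mm wide, from 53 to 61 mm above the bench. With the T-handle at 0 it points to the base's own -x, clear of the pallet; at the end stop it points at the seat centre, over the edge of the settled pallet (top at 50 mm)
- nest1 (a point): centre of the floor of a nest on the pallet's top, 64 mm from its centre: a shallow round collar, 57 mm inside, 65 mm outside, 3 mm high, around the place where a bearing lies flat
- nest2 (a point): centre of the floor of a nest on the pallet's top, 64 mm from its centre: a shallow round collar, 57 mm inside, 65 mm outside, 3 mm high, around the place where a bearing lies flat
- nest3 (a point): centre of the floor of a nest on the pallet's top, 64 mm from its centre: a shallow round collar, 57 mm inside, 65 mm outside, 3 mm high, around the place where a bearing lies flat
- bearing1: ball bearing: steel ring, 52 mm outside, 25 mm bore, 15 mm high, 0.13 kg, lying flat at the start, beyond the vice (66 mm high, ends at x = 0.52) and before the foot of the press (begins at x = 0.70); origin at the centre of its underside, z up its axis. Two or three of the three bearings are present; a missing one reads None.
- bearing2: ball bearing: steel ring, 52 mm outside, 25 mm bore, 15 mm high, 0.13 kg, lying flat at the start, beyond the vice (66 mm high, ends at x = 0.52) and before the foot of the press (begins at x = 0.70); origin at the centre of its underside, z up its axis. Two or three of the three bearings are present; a missing one reads None.
- bearing3: ball bearing: steel ring, 52 mm outside, 25 mm bore, 15 mm high, 0.13 kg, lying flat at the start, beyond the vice (66 mm high, ends at x = 0.52) and before the foot of the press (begins at x = 0.70); origin at the centre of its underside, z up its axis. Two or three of the three bearings are present; a missing one reads None.
- test_button (a joint): travel of the push button, m: 0 up, 0.006 fully down; it springs back; about 4 N holds it fully down
- test_button_top (a point): centre of the top of the round black push button, 28 mm across, that is pressed straight down; it stands on a fixed grey box 56 x 70 mm and 38 mm high, and its top is about 60 mm above the bench. Beware of the tall press beyond the pallet: its lever knob hangs over x = 0.7, y = -0.05, 0.47 m up, so keep the wrist back when crossing there
- tape_roll: roll of tape lying flat, 68 mm round, 19 mm high, a bystander
- hex_key: hex key lying down, 124 mm long, 6 mm high, a bystander
- paint_marker: paint marker lying down, 126 mm long, 16 mm thick, a bystander
Mind the look-alikes: they are no part of the job. Leave any red or yellow look-alike of the bearing3 alone.

How it is judged:
On the way, in this order (a step that is already met when the one before it is completed fails the run):
1. the pallet is settled on the cone, groove and flat (horizontal distance between pallet and seat_centre below 0.003 m and z of pallet in the frame of seat_base between 0.0215 and 0.0265 m and angle between pallet's own z axis and vertical below 0.02 rad), for 0.3 s.
2. the T-handle is wound clockwise to its end stop, keeper over the settled pallet (all of step 1 and value of joint t_handle above 9.2 rad), for 0.2 s.
3. every bearing lies flat in a nest ((horizontal distance between bearing1 and nest1 below 0.0045 m or horizontal distance between bearing1 and nest2 below 0.0045 m or horizontal distance between bearing1 and nest3 below 0.0045 m) and z of bearing1 in the frame of pallet between 0.0235 and 0.0285 m and angle between each of bearing1, bearing2, bearing3's own z axis and vertical below 0.06 rad and (horizontal distance between bearing2 and nest1 below 0.0045 m or horizontal distance between bearing2 and nest2 below 0.0045 m or horizontal distance between bearing2 and nest3 below 0.0045 m) and z of bearing2 in the frame of pallet between 0.0235 and 0.0285 m and (horizontal distance between bearing3 and nest1 below 0.0045 m or horizontal distance between bearing3 and nest2 below 0.0045 m or horizontal distance between bearing3 and nest3 below 0.0045 m) and z of bearing3 in the frame of pallet between 0.0235 and 0.0285 m), for 0.2 s.
4. the button is pressed fully down (value of joint test_button above 0.0052 m), for 0.05 s.
At the end, for the whole second after the job is handed in: Pallet level in its seats (centre within 3 mm, origin 24 +- 2.5 mm above the base's, tilt < 0.02 rad), T-handle past 9.2 rad, every bearing flat in a nest (within 4.5 mm of its centre, underside 26 +- 2.5 mm above the pallet's origin, tilt < 0.06 rad), all at rest, button up (< 1 mm) (all of step 2 and all of step 3 and linear speed of each of pallet, bearing1, bearing2, bearing3 below 0.01 m/s and value of joint test_button below 0.001 m); the robot touches nothing.
It fails at once if a bystander is moved more than 3 cm: tape roll (distance of tape_roll from where it was at the start of the episode above 0.03 m).
It fails at once if a bystander is moved more than 3 cm: hex key (distance of hex_key from where it was at the start of the episode above 0.03 m).
It fails at once if a bystander is moved more than 3 cm: paint marker (distance of paint_marker from where it was at the start of the episode above 0.03 m).
Of bearing1, bearing2, bearing3 only 2 to 3 are there at a start; the rules pass over those that are not, and their reading is None.
At some moment in a run one of bearing1, bearing2, bearing3 may be knocked a few centimetres aside while the robot is not near it.
It also fails if it takes over 210 s, if anything falls off the work surface, if the arm or the gripper's body presses on something with over 40 N, if the wrist force passes 120 N, or if a joint passes its speed limit or range.

## Working session

There is one attempt and no reset: what is moved stays moved. The work goes in short steps, Python scripts to look and compute and a shell command to move; the robot and the scene stay as the last step left them, time stands still between calls to the robot, and variables do not carry over. Pictures are saved under pics/ and viewed, at most 14 in all, crops included, and the job is handed in when it is done.

```bash
ls; mkdir -p pics
cat > h.py <<'E'
from station import *
import numpy as np, cv2
from scipy.spatial.transform import Rotation as R
def pose(c,s=None):
    if 'eye' in c:
        a=np.array(c['attitude'],float)
        Rm=a if a.shape==(3,3) else R.from_rotvec(a).as_matrix()
        return Rm,np.array(c['eye'],float)
    T=np.array(c['tool_from_camera']); Rt=R.from_rotvec(s['tool_rot']).as_matrix()
    return Rt@T[:3,:3], Rt@T[:3,3]+np.array(s['eef_pos'])
def cam(n):
    s=get_state(); c=read_camera(n); c['Rm'],c['o']=pose(c,s); return c
def save(c,n,crop=None,z=1):
    im=c['img'][:,:,::-1]
    if crop: im=im[crop[1]:crop[3],crop[0]:crop[2]]
    cv2.imwrite('pics/'+n,cv2.resize(im,None,fx=z,fy=z,interpolation=cv2.INTER_CUBIC))
def pix(c,p):
    q=c['Rm'].T@(np.array(p)-c['o']); return c['cx']+c['fx']*q[0]/-q[2], c['cy']+c['fy']*-q[1]/-q[2]
def ray(c,u,v,z):
    d=c['Rm']@np.array([(u-c['cx'])/c['fx'],-(v-c['cy'])/c['fy'],-1]); return c['o']+d*(z-c['o'][2])/d[2]
def find(c,q,pm=0.2):
    return [(round(b['p'],2),(c['Rm']@np.array(b['location'])+c['o']).round(4),np.round(pix(c,c['Rm']@np.array(b['location'])+c['o']))) for b in boxes_of(q,c) if b['p']>pm]
E
python3 - <<'E'
from h import *
s=get_state(); print(s)
for n in ['top','side']:
    c=cam(n); save(c,n+'0.png'); print(n,{k:v for k,v in c.items() if k!='img'})
    for q in ['pallet','seat_base','t_handle','bar_end_a','keeper_tip','nest1','bearing1','test_button_top','tape_roll','hex_key','paint_marker','cone','groove','flat']:
        for r in find(c,q): print(q,*r)
E
```

```text
pics
{'t': 0.0, 'joints': array([-1.25399397,  0.46836733, -0.01158931,  1.60358373,  0.00598623,
        1.07142441, -0.05629668]), 'qvel': array([ 0.00093965,  0.00079164, -0.00050314,  0.00057293,  0.00091174,
       -0.00091091, -0.00048505]), 'effort': array([-1.97876318e-06, -5.20566630e+01, -1.27391849e-02, -2.43745583e+01,
       -5.67083701e-02,  1.73324381e-02,  1.59567917e-04]), 'eef_pos': array([0.2287303 , 0.60783015, 0.22166324]), 'tool_rot': array([-5.62219926e-01, -3.09067411e+00,  2.72862459e-03]), 'ft_force': array([-0.02645414, -0.00816939, -0.39621189]), 'moment': array([-0.02643095, -0.00830574, -0.02517462]), 'gripper_force': 0.0, 'opening': 0.09210623738479504}
top {'fx': 448.94449015147, 'fy': 448.94449015147, 'cx': 280.9563242552127, 'cy': 218.71918156253648, 'eye': array([0.28556755, 0.14455815, 1.38889068]), 'attitude': array([ 0.14971946, -0.15202047, -1.58792   ]), 'shot': 1, 'Rm': array([[-2.23831458e-02,  9.81459620e-01, -1.90357581e-01],
       [-9.99749231e-01, -2.21041828e-02,  3.58887708e-03],
       [-6.85360827e-04,  1.90390175e-01,  9.81708262e-0
[... 1784 characters left out ...]
er_tip 0.23 [ 0.589  -0.1363  0.0116] [337. 278.]
nest1 0.63 [0.6082 0.044  0.0251] [316. 241.]
nest1 0.21 [0.543  0.3162 0.0079] [266. 213.]
bearing1 0.79 [ 0.6546 -0.1931  0.0078] [368. 284.]
bearing1 0.74 [ 0.5675 -0.2482  0.0132] [349. 302.]
bearing1 0.69 [ 0.5939 -0.1349  0.0111] [338. 277.]
bearing1 0.48 [ 0.7348 -0.2463  0.0092] [405. 288.]
test_button_top 0.57 [ 0.4402 -0.0097  0.0613] [270. 251.]
hex_key 0.66 [ 0.6577 -0.1943  0.0067] [369. 285.]
hex_key 0.54 [ 0.5638  0.4912 -0.0014] [255. 195.]
paint_marker 0.57 [0.3545 0.3228 0.0135] [212. 220.]
cone 0.68 [0.5333 0.3196 0.0138] [263. 211.]
groove 0.72 [0.54   0.3213 0.0112] [264. 211.]
flat 0.61 [0.5414 0.3175 0.0088] [265. 212.]
```

Run:
```python
import cv2
a=cv2.imread('pics/top0.png')[120:320,130:450]; cv2.imwrite('pics/top0c.png',cv2.resize(a,None,fx=2.5,fy=2.5,interpolation=cv2.INTER_CUBIC))
```

```text
(no output)
```

View pics/top0c.png

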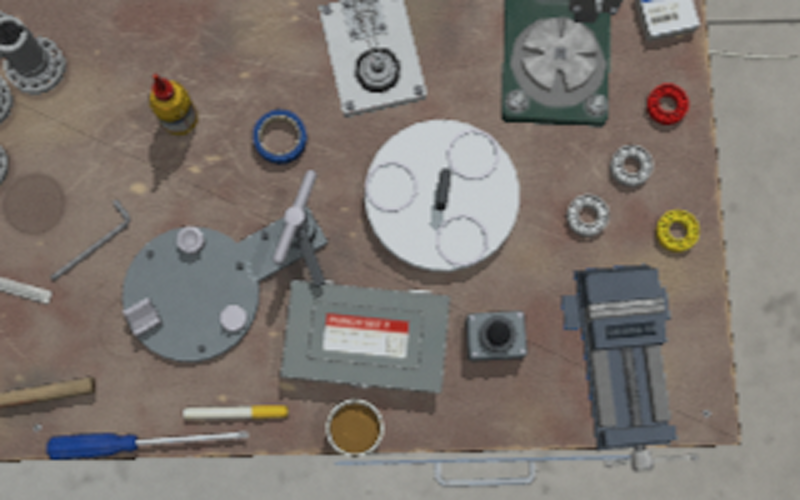

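View pics/side0.png

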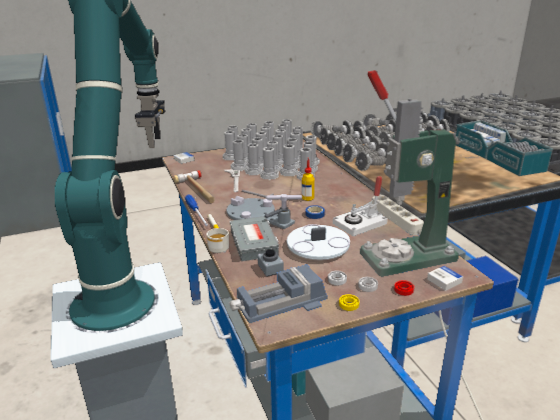

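The top crop shows the seat base at full px (207,237), with the cone cup above, the V groove at lower left and the flat puck at lower right. The handle axis is at (248,206) and the white pallet at (307,198), its dark bar near vertical in the image.

Bearing candidates (top view pixels):
- Steel rings at (365,206) and (382,186): these are the real ones.
- Red ring at (396,162) and yellow ring at (401,213): look-alikes, leave alone.
- Blue tape ring at (242,173): bystander.

The button is at (329,253).

```bash
python3 -m pendant '[{"fingers":100,"offset":[0,0,5],"delta_rot":[0,0,0]},{"fingers":100,"offset":[4,-4,10],"delta_rot":[0,0,0]},{"fingers":100,"offset":[8,-8,14],"delta_rot":[0,0,0]},{"fingers":100,"offset":[12,-12,17],"delta_rot":[0,0,0]},{"fingers":100,"offset":[16,-16,18],"delta_rot":[0,0,0]},{"fingers":100,"offset":[20,-20,18],"delta_rot":[0,0,0]},{"fingers":100,"offset":[24,-24,18],"delta_rot":[0,0,0]},{"fingers":100,"offset":[26,-27,18],"delta_rot":[0,0,0]}]'
python3 - <<'E'
from h import *
s=get_state(); print(s['eef_pos'],s['tool_rot'],s['joints'].round(2))
c=cam('wrist'); print(np.array(c['tool_from_camera']).round(3),c['fx'],c['o'],c['Rm'].round(2)); save(c,'w1.png')
for q in ['seat_base','t_handle','bar_end_a','keeper_tip','cone','groove','flat']:
        for r in find(c,q): print(q,*r)
E
```

```text
t: 2.3
eef_pos: [0.4508, 0.3818, 0.3992]
tool_rot: [0.562, 3.09, 0.002]
ft_force: [0.6, 1.1, -0.4]
opening: 0.0916
gripper_force: 0.0
[0.45084505 0.38178014 0.39919805] [5.61672078e-01 3.09008666e+00 2.09969462e-03] [-0.87  0.24  0.14  1.53 -0.03  1.38  0.48]
[[-0.     0.97   0.245  0.068]
 [ 1.    -0.     0.001  0.   ]
 [ 0.001  0.245 -0.97  -0.161]
 [ 0.     0.     0.     1.   ]] 347.57751796103565 [0.38687232 0.40574718 0.56004384] [[ 0.35 -0.91 -0.23]
 [ 0.94  0.34  0.09]
 [ 0.   -0.25  0.97]]
seat_base 0.6 [0.5173 0.3532 0.0122] [279. 209.]
t_handle 0.64 [ 0.4372 -0.0036  0.0594] [ 42. 248.]
t_handle 0.58 [0.5666 0.241  0.1044] [218. 283.]
bar_end_a 0.97 [0.568  0.2458 0.1077] [221. 283.]
bar_end_a 0.26 [0.5639 0.4861 0.0046] [365. 206.]
keeper_tip 0.58 [0.5386 0.2249 0.0574] [206. 257.]
cone 0.82 [0.5172 0.3524 0.0146] [279. 209.]
groove 0.77 [0.5162 0.3508 0.0119] [277. 208.]
flat 0.92 [0.5173 0.3529 0.0114] [279. 208.]
```

View pics/w1.png

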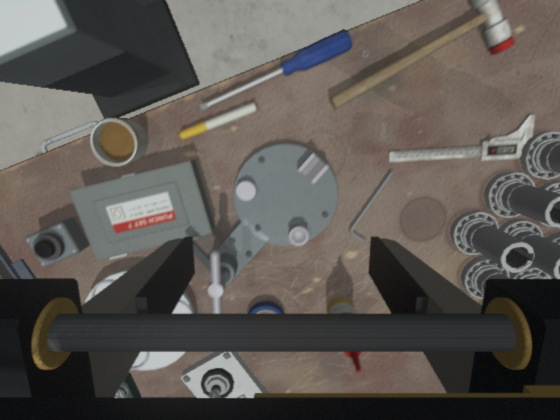

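Run:
```python
import cv2
a=cv2.imread('pics/w1.png')[130:330,180:360]; cv2.imwrite('pics/w1c.png',cv2.resize(a,None,fx=3,fy=3,interpolation=cv2.INTER_CUBIC))
```

```text
(no output)
```

View pics/w1c.png

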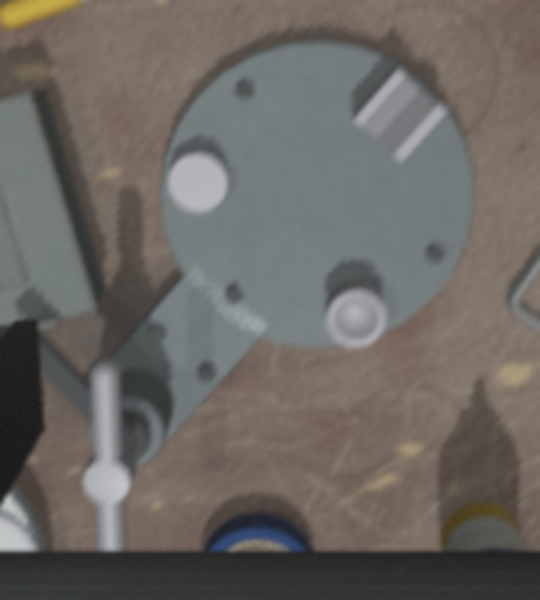

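Run:
```python
from h import *
c=cam('wrist')
P={k:ray(c,180+u/3,130+v/3,z) for k,u,v,z in [('disc',317.5,194,.012),('flat',197,183,.024),('cone',357,317,.031),('groove',400,115,.031),('hub',107,482,.104),('barend',105,367,.1)]}
for k,v in P.items(): print(k,v.round(4))
az={'flat':210,'cone':-30,'groove':90}
A=[];B=[]
# fit yaw/centre
m=np.array([[.064*np.cos(np.radians(a)),.064*np.sin(np.radians(a))] for a in (210,-30,90)]); m=np.vstack([m,[0,0],[0,-.155]])
w=np.array([P[k][:2] for k in('flat','cone','groove','disc','hub')])
mc,wc=m-m.mean(0),w-w.mean(0)
a=np.arctan2((mc[:,0]*wc[:,1]-mc[:,1]*wc[:,0]).sum(),(mc*wc).sum())
Rz=np.array([[np.cos(a),-np.sin(a)],[np.sin(a),np.cos(a)]]); t=w.mean(0)-Rz@m.mean(0)
print('yaw',a,np.degrees(a),'centre',t,'res mm',((m@Rz.T+t-w)*1e3).round(1).tolist(),'axis',Rz@[0,-.155]+t)
d=P['barend']-P['hub']; print('bar az',np.degrees(np.arctan2(d[1],d[0])),np.hypot(*d[:2]))
```

```text
disc [0.4959 0.3743 0.012 ]
flat [0.466  0.3181 0.024 ]
cone [0.5622 0.3721 0.031 ]
groove [0.4682 0.429  0.031 ]
hub [0.5742 0.2369 0.104 ]
barend [0.521  0.2577 0.1   ]
yaw 0.5074859595857656 29.076803646411033 centre [0.498236   0.37316169] res mm [[-0.6, 0.2], [-0.0, 0.1], [-1.1, 0.1], [2.3, -1.2], [-0.6, 0.8]] axis [0.57356315 0.23769649]
bar az 158.60220792599736 0.057129968199025716
```

```bash
cat >> h.py <<'E'
def seatfit(P):
    m=np.array([[.064*np.cos(np.radians(a)),.064*np.sin(np.radians(a))] for a in (210,-30,90)]); m=np.vstack([m,[0,-.155]])
    w=np.array([P[k][:2] for k in('flat','cone','groove','hub')])
    mc,wc=m-m.mean(0),w-w.mean(0)
    a=np.arctan2((mc[:,0]*wc[:,1]-mc[:,1]*wc[:,0]).sum(),(mc*wc).sum())
    Rz=np.array([[np.cos(a),-np.sin(a)],[np.sin(a),np.cos(a)]]); t=w.mean(0)-Rz@m.mean(0)
    print('yaw',np.degrees(a),'centre',t,'res mm',((m@Rz.T+t-w)*1e3).round(1).tolist(),'axis',Rz@[0,-.155]+t)
E
python3 - <<'E'
from h import *
s=get_state(); c=cam('wrist'); print(s['eef_pos'],s['t'])
T=np.array(c['tool_from_camera']); Rt=R.from_rotvec([.561672,3.090087,.0021]).as_matrix()
c['Rm']=Rt@T[:3,:3]; c['o']=Rt@T[:3,3]+np.array([.450845,.38178,.399198])
P={k:ray(c,180+u/3,130+v/3,z) for k,u,v,z in [('flat',197,183,.024),('cone',357,317,.031),('groove',400,115,.031),('hub',107,482,.104),('barend',105,367,.1)]}
for k,v in P.items(): print(k,v.round(4))
seatfit(P)
d=P['barend']-P['hub']; print('bar az',np.degrees(np.arctan2(d[1],d[0])),np.hypot(*d[:2]))
E
```

```text
[0.44828882 0.38458842 0.3980244 ] 2.75
flat [0.4693 0.3153 0.024 ]
cone [0.566  0.3691 0.031 ]
groove [0.4719 0.4264 0.031 ]
hub [0.5775 0.2334 0.104 ]
barend [0.5242 0.2545 0.1   ]
yaw 28.771280221161895 centre [0.50254776 0.37004151] res mm [[0.0, -0.0], [0.5, -0.5], [-0.2, -0.3], [-0.4, 0.8]] axis [0.57715149 0.23417656]
bar az 158.41322747443837 0.05731533887261802
```

```bash
python3 -m pendant '[{"fingers":100,"offset":[1,-5,-2],"delta_rot":[0,0,0]},{"fingers":100,"offset":[2,-9.5,-4],"delta_rot":[0,0,0]},{"fingers":100,"offset":[3,-14,-6],"delta_rot":[0,0,0]},{"fingers":100,"offset":[3,-18,-8],"delta_rot":[0,0,0]},{"fingers":100,"offset":[3,-22,-8],"delta_rot":[0,0,0]},{"fingers":100,"offset":[3,-25,-8],"delta_rot":[0,0,0]},{"fingers":100,"offset":[3,-25,-8],"delta_rot":[0,0,0]},{"fingers":100,"offset":[3,-25,-8],"delta_rot":[0,0,0]}]'
python3 - <<'E'
from h import *
s=get_state(); print(s['eef_pos'],s['tool_rot'],s['joints'].round(2))
c=cam('wrist'); save(c,'w2.png'); np.save('w2.npy',np.hstack([c['Rm'],c['o'][:,None]]))
for q in ['pallet','nest1','test_button_top','bearing1']:
        for r in find(c,q): print(q,*r)
E
```

```text
t: 3.6
eef_pos: [0.4795, 0.1337, 0.3186]
tool_rot: [0.562, 3.091, 0.001]
ft_force: [-0.1, 0.1, 0.3]
opening: 0.0921
gripper_force: 0.0
[0.47948978 0.13372504 0.31856453] [5.62121092e-01 3.09056856e+00 1.33357607e-03] [-0.59  0.11  0.27  1.87 -0.03  1.17  0.91]
pallet 0.9 [0.5993 0.0628 0.0254] [264. 270.]
pallet 0.58 [0.5596 0.2394 0.1053] [395. 217.]
pallet 0.36 [0.5142 0.3552 0.0108] [447. 137.]
nest1 0.83 [0.6039 0.068  0.0244] [269. 271.]
test_button_top 0.64 [0.5137 0.353  0.0107] [445. 138.]
test_button_top 0.59 [0.6007 0.0663 0.0249] [267. 270.]
test_button_top 0.58 [ 0.4351 -0.0034  0.0594] [164. 183.]
test_button_top 0.56 [0.5598 0.239  0.1065] [395. 218.]
bearing1 0.84 [ 0.7274 -0.2211  0.0041] [131. 389.]
bearing1 0.66 [0.5971 0.0647 0.0263] [265. 268.]
bearing1 0.48 [ 0.6703 -0.1735  0.0109] [140. 355.]
```

View pics/w2.png

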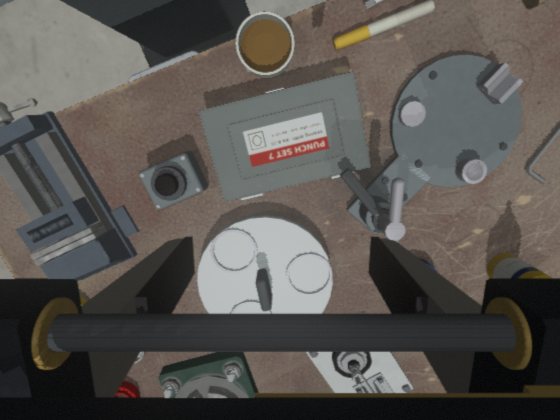

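```bash
python3 -m pendant '[{"fingers":100,"offset":[-4,0,0],"delta_rot":[0,0,0]},{"fingers":100,"offset":[-8,0,0],"delta_rot":[0,0,0]},{"fingers":100,"offset":[-8,0,0],"delta_rot":[0,0,0]},{"fingers":100,"offset":[-8,0,0],"delta_rot":[0,0,0]}]'
python3 - <<'E'
from h import *
c=cam('wrist'); save(c,'w3.png',(190,60,460,260),2.9); np.save('w3.npy',np.hstack([c['Rm'],c['o'][:,None]])); save(c,'w3full.png')
print(c['o'])
E
```

```text
t: 4.25
eef_pos: [0.3996, 0.1339, 0.3188]
tool_rot: [0.559, 3.09, 0.002]
ft_force: [1.2, 0.4, 0.9]
opening: 0.0922
gripper_force: 0.0
[0.33555555 0.15779178 0.47963083]
```

View pics/w3.png

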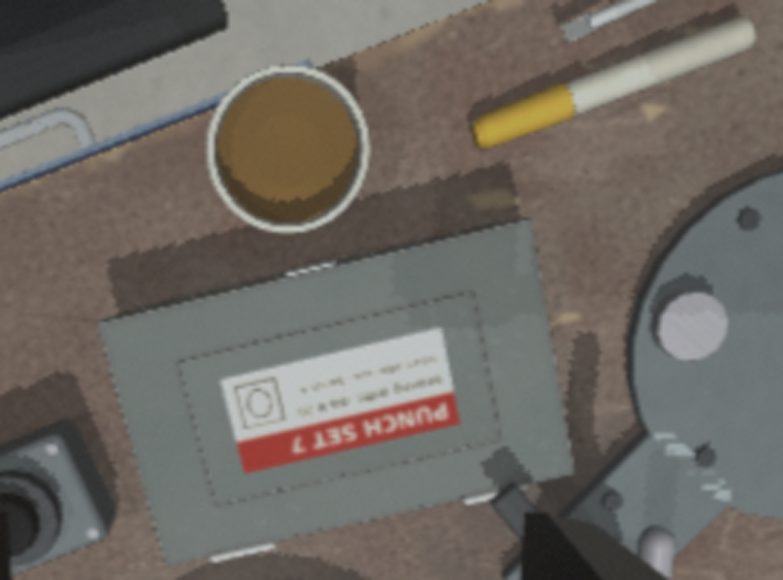

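```bash
python3 -m pendant '[{"fingers":100,"offset":[5,-0.5,0],"delta_rot":[0,0,0]},{"fingers":100,"offset":[9,-1,0],"delta_rot":[0,0,0]},{"fingers":100,"offset":[13,-2,0],"delta_rot":[0,0,0]},{"fingers":100,"offset":[15,-3,0],"delta_rot":[0,0,0]},{"fingers":100,"offset":[15,-3,0],"delta_rot":[0,0,0]},{"fingers":100,"offset":[15,-3,0],"delta_rot":[0,0,0]}]'
python3 - <<'E'
from h import *
c=cam('wrist'); save(c,'w4.png'); save(c,'w4c.png',(190,120,390,270),3); np.save('w4.npy',np.hstack([c['Rm'],c['o'][:,None]]))
print(c['o'])
r=silhouettes('pallet',c)[0]; m=r['region'].astype('uint8'); print(r['p'],m.sum())
cn=max(cv2.findContours(m,0,1)[0],key=cv2.contourArea); print(cv2.fitEllipse(cn),cv2.boundingRect(cn))
E
```

```text
t: 4.9
eef_pos: [0.5498, 0.1031, 0.3174]
tool_rot: [-0.563, -3.089, 0.002]
ft_force: [0.4, -0.4, -0.2]
opening: 0.0921
gripper_force: 0.0
[0.4862868  0.12751343 0.47836314]
0.98 14858
((267.32061767578125, 227.9245147705078), (133.8445587158203, 139.596435546875), 94.61141967773438) (197, 160, 141, 136)
```

View pics/w4c.png

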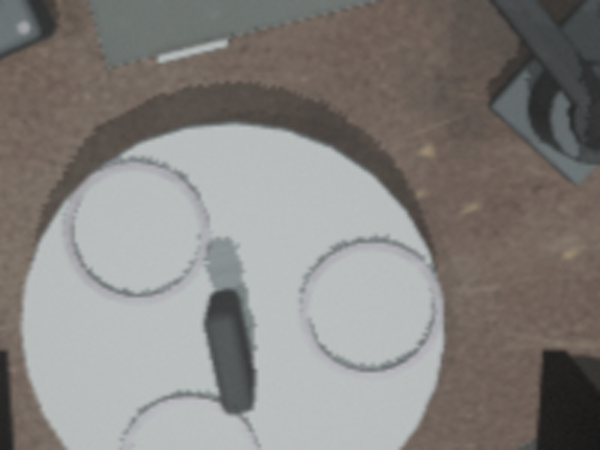

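Run:
```python
from h import *
c=cam('wrist'); print(c['o'])
M=np.load('w4.npy'); c['Rm'],c['o']=M[:,:3],M[:,3]
A=ray(c,235.7,195.7,.029); B=ray(c,313.3,221,.029); C0=ray(c,267.3,227.9,.024)
print(A,B,np.linalg.norm(A-B),C0)
d=(A-B)[:2]; mid=(A+B)[:2]/2; n=np.array([-d[1],d[0]])/np.linalg.norm(d)
cs=[mid+sg*n*.032 for sg in(1,-1)]; ce=min(cs,key=lambda q:np.linalg.norm(q-C0[:2])); print('centre',ce)
for P in(A,B): print(np.degrees(np.arctan2(*(P[:2]-ce)[::-1])))
for u,v in [(222,295),(238,412)]: print('bar',ray(c,190+u/3,120+v/3,.067))
x=R.from_rotvec([-.563,-3.089,.002]).as_matrix(); print(x.round(3))
```

```text
[0.48525805 0.12795955 0.47896928]
[0.55540992 0.03600302 0.029     ] [0.62442211 0.12044709 0.029     ] 0.10905725460657217 [0.61306497 0.05821467 0.024     ]
centre [0.61469392 0.05797523]
-159.66396602672197
81.14892208307828
bar [0.58815503 0.06543306 0.067     ]
bar [0.63833081 0.05306058 0.067     ]
[[-0.936  0.353 -0.002]
 [ 0.353  0.936 -0.001]
 [ 0.001 -0.002 -1.   ]]
```

```bash
python3 -m pendant '[{"fingers":100,"offset":[3.2,-2.2,-3],"delta_rot":[0,0,0.1]},{"fingers":100,"offset":[6.4,-4.5,-7],"delta_rot":[0,0,0.2]},{"fingers":100,"offset":[6.4,-4.5,-12],"delta_rot":[0,0,0.2]},{"fingers":100,"offset":[6.4,-4.5,-16],"delta_rot":[0,0,0.2]},{"fingers":100,"offset":[6.4,-4.5,-20],"delta_rot":[0,0,0.2]},{"fingers":100,"offset":[6.4,-4.5,-20],"delta_rot":[0,0,0.2]},{"fingers":100,"offset":[6.4,-4.5,-20],"delta_rot":[0,0,0.2]}]'
python3 - <<'E'
from h import *
c=cam('wrist'); save(c,'w5.png'); print(c['o'],get_state()['joints'].round(2))
M=np.load('w2.npy'); c['Rm'],c['o']=M[:,:3],M[:,3]
P={'hub':ray(c,396,231,.104),'cone':ray(c,474,172,.031),'flat':ray(c,412,113,.024),'groove':ray(c,500,83,.031)}
print(P); seatfit(P)
E
```

```text
t: 5.75
eef_pos: [0.6136, 0.0588, 0.1192]
tool_rot: [0.25, 3.132, 0.0]
ft_force: [1.2, -0.6, 0.7]
opening: 0.092
gripper_force: 0.0
[0.54626694 0.06965918 0.28010876] [-0.37  0.54  0.29  1.78 -0.2   0.85  1.43]
{'hub': array([0.57597474, 0.23640543, 0.104     ]), 'cone': array([0.56532534, 0.36859857, 0.031     ]), 'flat': array([0.46624421, 0.3153991 , 0.024     ]), 'groove': array([0.46906653, 0.42287274, 0.031     ])}
yaw 29.48756705765492 centre [0.50007861 0.36954938] res mm [[1.3, -1.0], [-1.2, 0.4], [-0.5, 2.4], [0.4, -1.8]] axis [0.57637499 0.23462769]
```

View pics/w5.png

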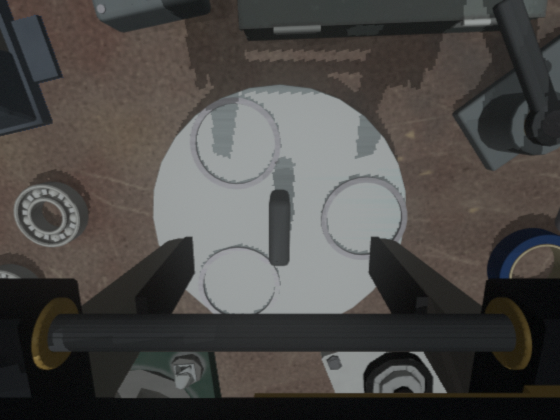

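```bash
python3 -m pendant '[{"fingers":100,"offset":[0,0,-3],"delta_rot":[0,0,0]},{"fingers":100,"offset":[0,0,-6],"delta_rot":[0,0,0]},{"fingers":100,"offset":[0,0,-7.4],"delta_rot":[0,0,0]},{"fingers":100,"offset":[0,0,-7.4],"delta_rot":[0,0,0]},{"fingers":0,"offset":[0,0,-7.4],"delta_rot":[0,0,0]},{"fingers":0,"offset":[0,0,-7.4],"delta_rot":[0,0,0]},{"fingers":0,"offset":[0,0,-7.4],"delta_rot":[0,0,0]},{"fingers":0,"offset":[0,0,-7.4],"delta_rot":[0,0,0]}]' 50;  python3 -m pendant '[{"fingers":0,"offset":[0,0,0],"delta_rot":[0,0,0]},{"fingers":0,"offset":[0,0,0],"delta_rot":[0,0,0]}]'
```

```text
t: 6.6
eef_pos: [0.6141, 0.0583, 0.0453]
tool_rot: [0.251, 3.13, 0.001]
ft_force: [0.1, -0.3, -1.3]
opening: 0.0618
gripper_force: 0.0
t: 6.8
eef_pos: [0.6136, 0.0582, 0.0445]
tool_rot: [0.251, 3.131, 0.0]
ft_force: [-0.1, 0.0, -0.4]
opening: 0.046
gripper_force: 0.0
```

```bash
python3 -m pendant '[{"fingers":0,"offset":[0,0,0],"delta_rot":[0,0,0]},{"fingers":0,"offset":[0,0,0],"delta_rot":[0,0,0]},{"fingers":0,"offset":[0,0,0],"delta_rot":[0,0,0]},{"fingers":0,"offset":[0,0,0],"delta_rot":[0,0,0]},{"fingers":0,"offset":[0,0,0],"delta_rot":[0,0,0]},{"fingers":0,"offset":[0,0,0],"delta_rot":[0,0,0]}]';  python3 -m pendant '[{"fingers":0,"offset":[0,0,1],"delta_rot":[0,0,0]},{"fingers":0,"offset":[0,0,2],"delta_rot":[0,0,0]},{"fingers":0,"offset":[0,0,4],"delta_rot":[0,0,0]},{"fingers":0,"offset":[0,0,7],"delta_rot":[0,0,0]},{"fingers":0,"offset":[0,0,10],"delta_rot":[0,0,0]},{"fingers":0,"offset":[0,0,13],"delta_rot":[0,0,0]},{"fingers":0,"offset":[0,0,13],"delta_rot":[0,0,0]}]'
python3 - <<'E'
from h import *
s=get_state();c=cam('wrist'); save(c,'w6.png'); np.save('w6.npy',np.hstack([c['Rm'],c['o'][:,None]]))
for k in('eef_pos','tool_rot','ft_force','moment','joints'): print(k,s[k].round(4))
E
```

```text
t: 7.4
eef_pos: [0.6134, 0.0579, 0.0442]
tool_rot: [-0.251, -3.131, 0.001]
ft_force: [-0.2, -1.6, 1.1]
opening: 0.0136
gripper_force: 50.0
t: 8.1
eef_pos: [0.6163, 0.0585, 0.1789]
tool_rot: [0.25, 3.123, 0.004]
ft_force: [1.5, -0.4, -8.6]
opening: 0.0136
gripper_force: 50.0
eef_pos [0.6163 0.0585 0.1789]
tool_rot [0.2502 3.1231 0.0038]
ft_force [ 1.4976 -0.3541 -8.5714]
moment [-0.0063 -0.2542 -0.0361]
joints [-0.3851  0.4633  0.3139  1.7462 -0.1715  0.9499  1.4076]
```

View pics/w6.png

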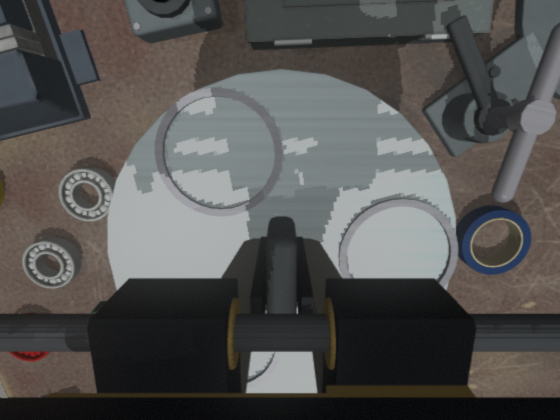

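Run:
```python
from h import *
c=cam('wrist'); M=np.load('w6.npy'); c['Rm'],c['o']=M[:,:3],M[:,3]
z=.1789-.0152
A=ray(c,220.5,151,z); B=ray(c,399.5,253.5,z)
print(A,B,np.linalg.norm(A-B))
d=(A-B)[:2]; mid=(A+B)[:2]/2; n=np.array([-d[1],d[0]])/np.linalg.norm(d)
ce=min([mid+sg*n*.032 for sg in(1,-1)],key=lambda q:np.linalg.norm(q-[.616,.058])); print('centre',ce)
for P,a in((A,210),(B,90)): print(np.degrees(np.arctan2(*(P[:2]-ce)[::-1]))-a)
Rt=R.from_rotvec([.2502,3.1231,.0038]).as_matrix(); print(Rt.round(3), np.degrees(np.arctan2(-Rt[0,1],Rt[1,1])))
s=get_state(); print(s['eef_pos'],s['tool_rot'])
```

```text
[0.55925559 0.03687076 0.1637    ] [0.62859772 0.12130387 0.1637    ] 0.10925786098548321
centre [0.61865585 0.05877804]
-369.7556357107019
-9.034633519460257
[[-0.987  0.159  0.009]
 [ 0.159  0.987  0.002]
 [-0.008  0.003 -1.   ]] -9.159942923624435
[0.61306332 0.05838787 0.1740562 ] [-2.50497161e-01 -3.13153900e+00 -6.20517330e-04]
```

```bash
python3 -m pendant '[{"fingers":0,"offset":[0,1,2],"delta_rot":[0,0,0]},{"fingers":0,"offset":[-1,5,4],"delta_rot":[0,0,0.1]},{"fingers":0,"offset":[-2,9,4],"delta_rot":[0,0,0.2]},{"fingers":0,"offset":[-4,13,4],"delta_rot":[0,0,0.3]},{"fingers":0,"offset":[-5,17,4],"delta_rot":[0,0,0.4]},{"fingers":0,"offset":[-7,21,4],"delta_rot":[0,0,0.5]},{"fingers":0,"offset":[-8,25,4],"delta_rot":[0,0,0.6]},{"fingers":0,"offset":[-10,28,4],"delta_rot":[0,0,0.668]}]'
python3 -m pendant '[{"fingers":0,"offset":[0,0,0],"delta_rot":[0,0,0]},{"fingers":0,"offset":[0,0,0],"delta_rot":[0,0,0]},{"fingers":0,"offset":[0,0,0],"delta_rot":[0,0,0]}]'
python3 - <<'E'
from h import *
s=get_state(); Rt=R.from_rotvec(s['tool_rot']).as_matrix(); print(Rt.round(4),np.degrees(np.arctan2(-Rt[0,1],Rt[1,1])),s['eef_pos'])
for k in('ft_force','moment','joints'): print(k,s[k].round(3))
c=cam('wrist'); save(c,'w7.png'); np.save('w7.npy',np.hstack([c['Rm'],c['o'][:,None]]))
c=cam('top'); save(c,'t7.png')
E
```

```text
t: 9.0
eef_pos: [0.5118, 0.3403, 0.2114]
tool_rot: [0.796, -3.036, 0.001]
ft_force: [0.0, -0.0, -7.5]
opening: 0.0135
gripper_force: 50.0
t: 9.3
eef_pos: [0.5135, 0.3362, 0.2124]
tool_rot: [0.786, -3.039, 0.004]
ft_force: [0.6, -0.5, -7.1]
opening: 0.0134
gripper_force: 50.0
[[-0.8746 -0.4848 -0.0021]
 [-0.4848  0.8746 -0.0029]
 [ 0.0032 -0.0015 -1.    ]] 29.000205679868294 [0.51350762 0.3362075  0.21243055]
ft_force [ 0.634 -0.514 -7.119]
moment [-0.014 -0.014  0.021]
joints [-0.712  0.416  0.101  1.709 -0.047  1.022  1.482]
```

View pics/w7.png

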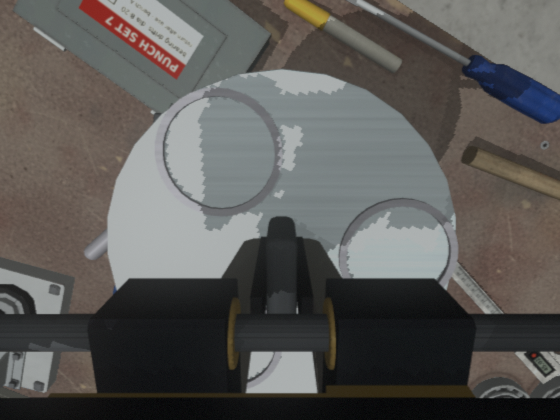

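Run:
```python
from h import *
c=cam('wrist'); M=np.load('w7.npy'); c['Rm'],c['o']=M[:,:3],M[:,3]
z=.2124-.0152
A=ray(c,220.5,151,z); B=ray(c,399.5,253.5,z)
d=(A-B)[:2]; mid=(A+B)[:2]/2; n=np.array([-d[1],d[0]])/np.linalg.norm(d)
ce=min([mid+sg*n*.032 for sg in(1,-1)],key=lambda q:np.linalg.norm(q-[.5135,.336])); print('centre-tcp',ce-[.5135,.3362])
for P,a in((A,210),(B,90)): print(np.degrees(np.arctan2(*(P[:2]-ce)[::-1]))-a)
t=cam('top'); f=lambda u,v,z:ray(t,130+u/2.5,120+v/2.5,z)
P={'hub':f(295,215,.104),'cone':f(190,239,.031),'flat':f(233,318,.024),'groove':f(141,316,.031)}; seatfit(P)
s=get_state(); print(s['eef_pos'])
```

```text
centre-tcp [0.00153154 0.00134202]
-331.52651154566513
29.24877627889694
yaw 28.45223876156659 centre [0.49996824 0.37251466] res mm [[1.0, -0.2], [0.1, 0.2], [-0.0, -0.6], [-1.0, 0.6]] axis [0.57381428 0.23623641]
[0.51409964 0.33690071 0.2139298 ]
```

```bash
python3 -m pendant '[{"fingers":0,"offset":[-0.7,2,0],"delta_rot":[0,0,0]},{"fingers":0,"offset":[-1.45,3.25,-2],"delta_rot":[0,0,0]},{"fingers":0,"offset":[-1.45,3.25,-6],"delta_rot":[0,0,0]},{"fingers":0,"offset":[-1.45,3.25,-10],"delta_rot":[0,0,0]},{"fingers":0,"offset":[-1.45,3.25,-12.5],"delta_rot":[0,0,0]},{"fingers":0,"offset":[-1.45,3.25,-12.8],"delta_rot":[0,0,0]},{"fingers":0,"offset":[-1.45,3.25,-12.8],"delta_rot":[0,0,0]},{"fingers":0,"offset":[-1.45,3.25,-12.8],"delta_rot":[0,0,0]}]'
python3 -c "
from h import *
s=get_state(); print(s['eef_pos'],s['ft_force'],s['tool_rot'])
c=cam('side'); save(c,'s8.png',(200,150,360,270),5)"
```

```text
t: 10.3
eef_pos: [0.5006, 0.3714, 0.0883]
tool_rot: [-0.788, 3.038, 0.002]
ft_force: [-0.2, 0.2, -7.3]
opening: 0.0137
gripper_force: 50.0
[0.50061961 0.37144847 0.08831699] [-0.15760389  0.15583816 -7.34437386] [-7.87797103e-01  3.03766219e+00  2.44503735e-03]
```

View pics/s8.png

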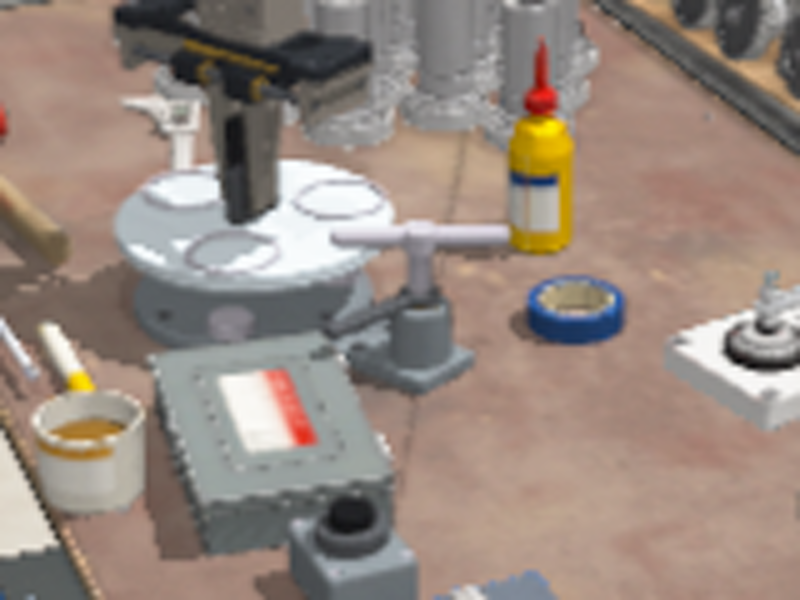

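```bash
python3 -m pendant '[{"fingers":0,"offset":[-0.1,-0.2,0],"delta_rot":[0,0,0]},{"fingers":0,"offset":[-0.1,-0.2,-0.7],"delta_rot":[0,0,0]},{"fingers":0,"offset":[-0.1,-0.2,-1.2],"delta_rot":[0,0,0]},{"fingers":0,"offset":[-0.1,-0.2,-1.5],"delta_rot":[0,0,0]},{"fingers":0,"offset":[-0.1,-0.2,-1.5],"delta_rot":[0,0,0]},{"fingers":0,"offset":[-0.1,-0.2,-1.5],"delta_rot":[0,0,0]}]'
python3 -m pendant '[{"fingers":0,"offset":[0,0,-0.2],"delta_rot":[0,0,0]},{"fingers":0,"offset":[0,0,-0.4],"delta_rot":[0,0,0]},{"fingers":0,"offset":[0,0,-0.4],"delta_rot":[0,0,0]}]'
```

```text
t: 10.95
eef_pos: [0.498, 0.3687, 0.0711]
tool_rot: [0.79, -3.04, 0.0]
ft_force: [0.2, -1.1, -8.7]
opening: 0.0139
gripper_force: 50.0
t: 11.25
eef_pos: [0.4977, 0.3694, 0.0685]
tool_rot: [0.79, -3.041, -0.002]
ft_force: [-4.8, -1.4, 1.6]
opening: 0.014
gripper_force: 50.0
```

```bash
python3 -m pendant '[{"fingers":40,"offset":[0,0,0],"delta_rot":[0,0,0]},{"fingers":40,"offset":[0,0,0],"delta_rot":[0,0,0]},{"fingers":40,"offset":[0,0,0],"delta_rot":[0,0,0]},{"fingers":40,"offset":[0,0,0],"delta_rot":[0,0,0]},{"fingers":40,"offset":[0,0,3],"delta_rot":[0,0,0]},{"fingers":40,"offset":[0,0,7],"delta_rot":[0,0,0]},{"fingers":40,"offset":[0,0,11],"delta_rot":[0,0,0]},{"fingers":40,"offset":[0,0,15],"delta_rot":[0,0,0]}]'
python3 -m pendant '[{"fingers":40,"offset":[-5,-3,3],"delta_rot":[0,0,0]},{"fingers":40,"offset":[-8,-4,5],"delta_rot":[0,0,0]},{"fingers":40,"offset":[-8,-4,5],"delta_rot":[0,0,0]},{"fingers":40,"offset":[-8,-4,5],"delta_rot":[0,0,0]},{"fingers":40,"offset":[-8,-4,5],"delta_rot":[0,0,0]}]'
python3 - <<'E'
from h import *
c=cam('wrist'); save(c,'w9.png'); np.save('w9.npy',np.hstack([c['Rm'],c['o'][:,None]])); print(c['o'])
for q in ['pallet','t_handle']:
  for r in silhouettes(q,c)[:2]:
    m=r['region'].astype('uint8'); cn=max(cv2.findContours(m,0,1)[0],key=cv2.contourArea); print(q,r['p'],m.sum(),cv2.boundingRect(cn),cv2.fitEllipse(cn))
for r in find(c,'bar_end_a'): print(r)
E
```

```text
t: 12.05
eef_pos: [0.4981, 0.3685, 0.2189]
tool_rot: [-0.789, 3.041, 0.0]
ft_force: [0.2, -0.2, -1.5]
opening: 0.0366
gripper_force: 0.0
t: 12.55
eef_pos: [0.4187, 0.3287, 0.2669]
tool_rot: [-0.789, 3.041, -0.0]
ft_force: [-0.1, -0.7, 0.6]
opening: 0.0365
gripper_force: 0.0
[0.35914238 0.29565708 0.42775003]
pallet 0.98 13224 (198, 179, 165, 135) ((279.5799560546875, 245.8315887451172), (136.05311584472656, 145.49337768554688), 95.25045013427734)
t_handle 0.67 846 (117, 242, 56, 37) ((145.8395233154297, 263.1754455566406), (16.9625301361084, 67.06636810302734), 56.52529525756836)
(0.78, array([0.5494, 0.2474, 0.1043]), array([147., 267.]))
```

View pics/w9.png

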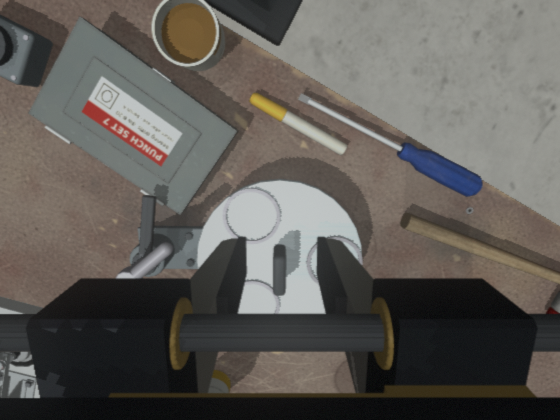

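Run:
```python
from h import *
c=cam('wrist'); M=np.load('w9.npy'); c['Rm'],c['o']=M[:,:3],M[:,3]
# refine nest A / C centres: circle search on edges
g=cv2.cvtColor(cv2.imread('pics/w9.png'),cv2.COLOR_BGR2GRAY)
A=ray(c,252,214,.053);C=ray(c,254,302,.053)
print('A',A,'C',C,np.linalg.norm(A-C))
az=lambda d:np.radians(29+d)
for P,a in((A,210),(C,-30)): print(P[:2]-.064*np.array([np.cos(az(a)),np.sin(az(a))]))
print('disc',ray(c,279.6,245.8,.048))
print('hub',ray(c,166,248,.1),)
t=cam('top')
r=silhouettes('pallet',t)[0]; m=r['region'].astype('uint8'); cn=max(cv2.findContours(m,0,1)[0],key=cv2.contourArea); e=cv2.fitEllipse(cn); print(e,ray(t,*e[0],.049)); save(t,'t9.png',(170,170,290,290),5)
for q in('bearing1','t_handle'):
  for r in find(t,q): print(q,*r)
```

```text
A [0.46422115 0.31620143 0.053     ] C [0.55923848 0.36923361 0.053     ] 0.1088150022112424
[0.49718359 0.37106014]
[0.49524822 0.37035057]
disc [0.48380849 0.36229582 0.048     ]
hub [0.52417331 0.2548389  0.1       ]
((213.1114044189453, 215.82887268066406), (19.81536293029785, 39.98380661010742), 117.6434326171875) [0.55898927 0.34594497 0.049     ]
bearing1 0.76 [ 0.6476 -0.1793  0.011 ] [381. 187.]
bearing1 0.65 [ 0.5633 -0.2345  0.0148] [401. 213.]
bearing1 0.64 [ 0.7305 -0.2297  0.0107] [395. 162.]
bearing1 0.47 [ 0.5862 -0.1243  0.0181] [365. 206.]
t_handle 0.74 [0.5703 0.2338 0.1059] [249. 207.]
```

View pics/t9.png

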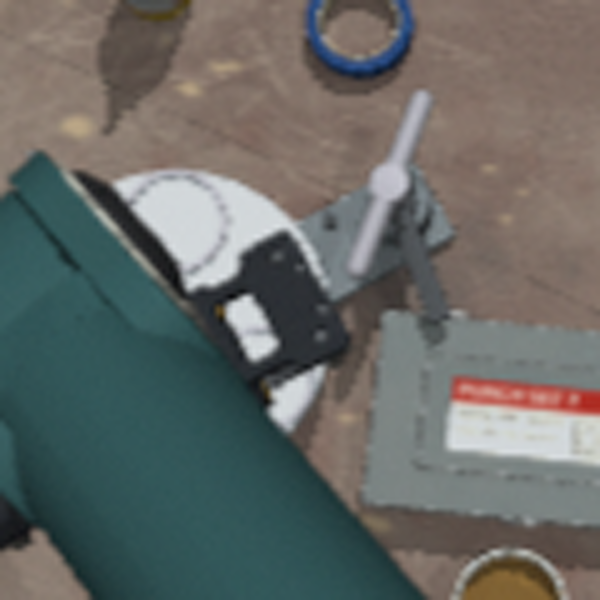

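```bash
python3 -m pendant '[{"fingers":100,"offset":[4,-2,0],"delta_rot":[0,0,-0.15]},{"fingers":100,"offset":[8,-4,0],"delta_rot":[0,0,-0.3]},{"fingers":100,"offset":[12,-6,0],"delta_rot":[0,0,-0.45]},{"fingers":100,"offset":[16,-8,0],"delta_rot":[0,0,-0.6]},{"fingers":100,"offset":[19,-10.7,0],"delta_rot":[0,0,-0.74]},{"fingers":100,"offset":[19,-10.7,-4],"delta_rot":[0,0,-0.883]},{"fingers":100,"offset":[19,-10.7,-8],"delta_rot":[0,0,-0.883]},{"fingers":100,"offset":[19,-10.7,-8],"delta_rot":[0,0,-0.883]}]'
python3 - <<'E'
from h import *
s=get_state(); c=cam('wrist'); save(c,'w10.png'); np.save('w10.npy',np.hstack([c['Rm'],c['o'][:,None]]))
Rt=R.from_rotvec(s['tool_rot']).as_matrix(); print(s['eef_pos'],np.degrees(np.arctan2(-Rt[0,1],Rt[1,1])),s['joints'].round(2))
r=silhouettes('t_handle',c)
for q in r[:2]:
  m=q['region'].astype('uint8'); print(q['p'],m.sum(),cv2.boundingRect(m))
  cn=max(cv2.findContours(m,0,1)[0],key=cv2.contourArea); x=cv2.fitLine(cn,2,0,.01,.01).ravel(); print(x); a=ray(c,x[2],x[3],.1);b=ray(c,x[2]+30*x[0],x[3]+30*x[1],.1); d=b-a; print(a,np.degrees(np.arctan2(d[1],d[0])))
E
```

```text
t: 13.8
eef_pos: [0.6046, 0.2204, 0.1816]
tool_rot: [-0.584, -3.078, 0.01]
ft_force: [-1.2, 0.4, -0.9]
opening: 0.0918
gripper_force: 0.0
[0.60455357 0.22039618 0.18157931] -21.47707801684925 [-0.62  0.51  0.31  1.66 -0.17  1.01  0.94]
0.77 3526 (270, 82, 34, 171)
[9.8104856e-04 9.9999952e-01 2.8679886e+02 1.6676770e+02]
[0.57139716 0.23687868 0.1       ] -21.20583061117046
```

```bash
python3 -m pendant '[{"fingers":100,"offset":[0,0,-3],"delta_rot":[0,0,0]},{"fingers":100,"offset":[0,0,-6],"delta_rot":[0,0,0]},{"fingers":60,"offset":[0,0,-9.3],"delta_rot":[0,0,0]},{"fingers":0,"offset":[0,0,-9.3],"delta_rot":[0,0,0]},{"fingers":0,"offset":[0,0,-9.3],"delta_rot":[0,0,0]},{"fingers":0,"offset":[0,0,-9.3],"delta_rot":[0,0,0]},{"fingers":0,"offset":[0,0,-9.3],"delta_rot":[0,0,0]},{"fingers":0,"offset":[0,0,-9.3],"delta_rot":[0,0,0]}]' 25
python3 -m pendant '[{"fingers":0,"offset":[0,0,0],"delta_rot":[0,0,0]},{"fingers":0,"offset":[0,0,0],"delta_rot":[0,0,0]},{"fingers":0,"offset":[0,0,0],"delta_rot":[0,0,0]},{"fingers":0,"offset":[0,0,0],"delta_rot":[0,0,0]},{"fingers":0,"offset":[0,0,0],"delta_rot":[0,0,0]},{"fingers":0,"offset":[0,0,0],"delta_rot":[0,0,0]}]'
```

```text
t: 14.7
eef_pos: [0.6089, 0.2221, 0.096]
tool_rot: [0.585, 3.085, 0.003]
ft_force: [-0.3, 0.7, -0.3]
opening: 0.0461
gripper_force: 0.0
t: 15.3
eef_pos: [0.6081, 0.2219, 0.0943]
tool_rot: [0.585, 3.086, 0.001]
ft_force: [-0.5, 1.2, 0.2]
opening: 0.0134
gripper_force: 25.0
```

```bash
cat > circ.py <<'E'
import numpy as np,sys
# usage: phi0_deg r_cm n step
def rows(phi,r,n,st=.145):
    p=np.radians(phi)
    for k in range(1,n+1):
        q=p-st*k; print(k,round(r*(np.cos(q)-np.cos(p)),2),round(r*(np.sin(q)-np.sin(p)),2),round(-st*k,3))
    print('end',np.degrees(p-st*n))
for ph in eval(sys.argv[1]): print(ph); rows(ph,float(sys.argv[2]),8)
E
python3 circ.py '[-21.6,-88.06,-154.52]' 3.8
```

```text
-21.6
1 -0.24 -0.5 -0.145
2 -0.55 -0.95 -0.29
3 -0.92 -1.36 -0.435
4 -1.34 -1.71 -0.58
5 -1.82 -1.99 -0.725
6 -2.32 -2.2 -0.87
7 -2.86 -2.34 -1.015
8 -3.4 -2.4 -1.16
end -88.0631042351755
-88.06
1 -0.55 0.02 -0.145
2 -1.09 0.12 -0.29
3 -1.61 0.3 -0.435
4 -2.1 0.55 -0.58
5 -2.55 0.87 -0.725
6 -2.95 1.25 -0.87
7 -3.29 1.68 -1.015
8 -3.56 2.16 -1.16
end -154.5231042351755
-154.52
1 -0.2 0.51 -0.145
2 -0.32 1.05 -0.29
3 -0.37 1.6 -0.435
4 -0.33 2.15 -0.58
5 -0.22 2.69 -0.725
6 -0.03 3.2 -0.87
7 0.23 3.69 -1.015
8 0.56 4.13 -1.16
end -220.98310423517552
```

```bash
python3 -m pendant '[{"fingers":0,"offset":[-0.24,-0.5,0],"delta_rot":[0,0,-0.145]},{"fingers":0,"offset":[-0.55,-0.95,0],"delta_rot":[0,0,-0.29]},{"fingers":0,"offset":[-0.92,-1.36,0],"delta_rot":[0,0,-0.435]},{"fingers":0,"offset":[-1.34,-1.71,0],"delta_rot":[0,0,-0.58]},{"fingers":0,"offset":[-1.82,-1.99,0],"delta_rot":[0,0,-0.725]},{"fingers":0,"offset":[-2.32,-2.2,0],"delta_rot":[0,0,-0.87]},{"fingers":0,"offset":[-2.86,-2.34,0],"delta_rot":[0,0,-1.015]},{"fingers":0,"offset":[-3.4,-2.4,0],"delta_rot":[0,0,-1.16]}]'
python3 -m pendant '[{"fingers":0,"offset":[-0.55,0.02,0],"delta_rot":[0,0,-0.145]},{"fingers":0,"offset":[-1.09,0.12,0],"delta_rot":[0,0,-0.29]},{"fingers":0,"offset":[-1.61,0.3,0],"delta_rot":[0,0,-0.435]},{"fingers":0,"offset":[-2.1,0.55,0],"delta_rot":[0,0,-0.58]},{"fingers":0,"offset":[-2.55,0.87,0],"delta_rot":[0,0,-0.725]},{"fingers":0,"offset":[-2.95,1.25,0],"delta_rot":[0,0,-0.87]},{"fingers":0,"offset":[-3.29,1.68,0],"delta_rot":[0,0,-1.015]},{"fingers":0,"offset":[-3.56,2.16,0],"delta_rot":[0,0,-1.16]}]'
python3 -c "
from h import *
s=get_state(); print(s['joints'].round(2),s['moment'])
Rt=R.from_rotvec(s['tool_rot']).as_matrix();print(np.degrees(np.arctan2(-Rt[0,1],Rt[1,1])))"
```

```text
t: 16.1
eef_pos: [0.5753, 0.1992, 0.0944]
tool_rot: [2.187, 2.254, 0.006]
ft_force: [5.0, 4.6, -6.7]
opening: 0.0132
gripper_force: 25.0
t: 16.9
eef_pos: [0.5416, 0.2201, 0.0945]
tool_rot: [3.064, 0.687, 0.012]
ft_force: [11.6, 1.5, -12.7]
opening: 0.0131
gripper_force: 25.0
[-1.08  0.67  0.87  1.91 -0.66  0.87 -1.  ] [ 0.38461633 -2.42176121 -0.06859782]
-154.7405721741755
```

```bash
python3 -m pendant '[{"fingers":0,"offset":[-0.2,0.51,0],"delta_rot":[0,0,-0.145]},{"fingers":0,"offset":[-0.32,1.05,0],"delta_rot":[0,0,-0.29]},{"fingers":0,"offset":[-0.37,1.6,0],"delta_rot":[0,0,-0.435]},{"fingers":0,"offset":[-0.33,2.15,0],"delta_rot":[0,0,-0.58]},{"fingers":0,"offset":[-0.22,2.69,0],"delta_rot":[0,0,-0.725]},{"fingers":0,"offset":[-0.03,3.2,0],"delta_rot":[0,0,-0.87]},{"fingers":0,"offset":[0.23,3.69,0],"delta_rot":[0,0,-1.015]},{"fingers":0,"offset":[0.56,4.13,0],"delta_rot":[0,0,-1.16]}]'
python3 -m pendant '[{"fingers":60,"offset":[0,0,0],"delta_rot":[0,0,0]},{"fingers":60,"offset":[0,0,0],"delta_rot":[0,0,0]},{"fingers":60,"offset":[0,0,0],"delta_rot":[0,0,0]},{"fingers":60,"offset":[0,0,0],"delta_rot":[0,0,0]},{"fingers":60,"offset":[0,0,4],"delta_rot":[0,0,0]},{"fingers":60,"offset":[0,0,6],"delta_rot":[0,0,0]},{"fingers":100,"offset":[0,0,6],"delta_rot":[0,0,0]}]'
python3 -c "
from h import *
s=get_state(); print(s['joints'].round(2),s['moment'])
Rt=R.from_rotvec(s['tool_rot']).as_matrix();print(np.degrees(np.arctan2(-Rt[0,1],Rt[1,1])))
c=cam('top'); save(c,'t11.png')
for r in silhouettes('t_handle',c)[:1]:
  m=r['region'].astype('uint8'); print(r['p'],m.sum(),cv2.boundingRect(m))"
```

```text
t: 17.7
eef_pos: [0.5468, 0.259, 0.0944]
tool_rot: [2.939, -1.106, 0.011]
ft_force: [8.1, -3.4, -8.7]
opening: 0.0134
gripper_force: 25.1
t: 18.4
eef_pos: [0.5458, 0.261, 0.1574]
tool_rot: [-2.94, 1.095, -0.005]
ft_force: [0.3, -0.3, 0.5]
opening: 0.0615
gripper_force: 0.0
[-1.3   0.77  1.2   1.83 -0.81  1.13 -2.09] [0.07434097 0.18543294 0.03545934]
139.14740917339395
0.64 107 (233, 191, 28, 31)
```

```bash
python3 -m pendant '[{"fingers":100,"offset":[0.7,-0.6,0],"delta_rot":[0,0,0.149]},{"fingers":100,"offset":[1.4,-1.2,0],"delta_rot":[0,0,0.298]},{"fingers":100,"offset":[2.1,-1.8,0],"delta_rot":[0,0,0.447]},{"fingers":100,"offset":[2.8,-2.4,0],"delta_rot":[0,0,0.596]},{"fingers":100,"offset":[3.5,-3,0],"delta_rot":[0,0,0.745]},{"fingers":100,"offset":[4.2,-3.6,0],"delta_rot":[0,0,0.894]},{"fingers":100,"offset":[4.9,-4.3,0],"delta_rot":[0,0,1.043]},{"fingers":100,"offset":[5.6,-5,0],"delta_rot":[0,0,1.192]}]'
python3 -m pendant '[{"fingers":100,"offset":[0,0,0],"delta_rot":[0,0,0.149]},{"fingers":100,"offset":[0,0,0],"delta_rot":[0,0,0.298]},{"fingers":100,"offset":[0,0,0],"delta_rot":[0,0,0.447]},{"fingers":100,"offset":[0,0,0],"delta_rot":[0,0,0.596]},{"fingers":100,"offset":[0,0,0],"delta_rot":[0,0,0.745]},{"fingers":100,"offset":[0,0,0],"delta_rot":[0,0,0.894]},{"fingers":100,"offset":[0,0,0],"delta_rot":[0,0,1.043]},{"fingers":100,"offset":[0,0,0],"delta_rot":[0,0,1.192]}]'
python3 -m pendant '[{"fingers":100,"offset":[0,0,0],"delta_rot":[0,0,0.149]},{"fingers":100,"offset":[0,0,0],"delta_rot":[0,0,0.298]},{"fingers":100,"offset":[0,0,0],"delta_rot":[0,0,0.447]},{"fingers":100,"offset":[0,0,0],"delta_rot":[0,0,0.596]},{"fingers":100,"offset":[0,0,0],"delta_rot":[0,0,0.745]},{"fingers":100,"offset":[0,0,0],"delta_rot":[0,0,0.758]},{"fingers":100,"offset":[0,0,0],"delta_rot":[0,0,0.758]}]'
cat > hd.py <<'E'
from h import *
s=get_state(); Rt=R.from_rotvec(s['tool_rot']).as_matrix();print(s['eef_pos'],np.degrees(np.arctan2(-Rt[0,1],Rt[1,1])),s['joints'].round(2)); c=cam('wrist')
for q in silhouettes('t_handle',c)[:2]:
  m=q['region'].astype('uint8'); print(q['p'],m.sum(),cv2.boundingRect(m))
  cn=max(cv2.findContours(m,0,1)[0],key=cv2.contourArea); x=cv2.fitLine(cn,2,0,.01,.01).ravel(); print(x); a=ray(c,x[2],x[3],.1);b=ray(c,x[2]+30*x[0],x[3]+30*x[1],.1); d=b-a; print(a,np.degrees(np.arctan2(d[1],d[0])))
E
python3 hd.py
```

```text
t: 19.3
eef_pos: [0.5993, 0.2105, 0.1529]
tool_rot: [-3.049, -0.755, 0.003]
ft_force: [-0.4, 0.2, -0.3]
opening: 0.0918
gripper_force: 0.0
t: 20.1
eef_pos: [0.599, 0.2107, 0.1529]
tool_rot: [-2.099, -2.336, 0.003]
ft_force: [-0.3, -0.5, -0.0]
opening: 0.0922
gripper_force: 0.0
t: 20.8
eef_pos: [0.5995, 0.2104, 0.1535]
tool_rot: [-1.1, -2.941, 0.001]
ft_force: [0.7, -0.1, -0.0]
opening: 0.0921
gripper_force: 0.0
[0.59948662 0.21044961 0.15345504] -41.01802554643627 [-0.7   0.54  0.42  1.72 -0.26  0.94  0.68]
0.58 4632 (267, 73, 39, 192)
[ 6.6963690e-03 -9.9997759e-01  2.8585147e+02  1.6860643e+02]
[0.57199005 0.23814049 0.1       ] 138.78274225364945
```

```bash
python3 -m pendant '[{"fingers":100,"offset":[0.15,0.1,-3],"delta_rot":[0,0,0]},{"fingers":50,"offset":[0.15,0.1,-6],"delta_rot":[0,0,0]},{"fingers":0,"offset":[0.15,0.1,-6],"delta_rot":[0,0,0]},{"fingers":0,"offset":[0.15,0.1,-6],"delta_rot":[0,0,0]},{"fingers":0,"offset":[0.15,0.1,-6],"delta_rot":[0,0,0]},{"fingers":0,"offset":[0.15,0.1,-6],"delta_rot":[0,0,0]},{"fingers":0,"offset":[0.15,0.1,-6],"delta_rot":[0,0,0]},{"fingers":0,"offset":[0.15,0.1,-6],"delta_rot":[0,0,0]}]' 25
python3 -m pendant '[{"fingers":0,"offset":[0,0,0],"delta_rot":[0,0,0]},{"fingers":0,"offset":[0,0,0],"delta_rot":[0,0,0]},{"fingers":0,"offset":[0,0,0],"delta_rot":[0,0,0]},{"fingers":0,"offset":[0,0,0],"delta_rot":[0,0,0]},{"fingers":0,"offset":[0,0,0],"delta_rot":[0,0,0]},{"fingers":0,"offset":[0,0,0],"delta_rot":[0,0,0]}]'
python3 circ.py '[-41,-107.46,-173.92]' 3.8
```

```text
t: 21.7
eef_pos: [0.6019, 0.2117, 0.0951]
tool_rot: [1.096, 2.943, 0.001]
ft_force: [-0.1, -0.2, -0.3]
opening: 0.0385
gripper_force: 0.0
t: 22.3
eef_pos: [0.6016, 0.2117, 0.0943]
tool_rot: [1.096, 2.944, 0.0]
ft_force: [-0.2, 0.1, -0.5]
opening: 0.013
gripper_force: 25.0
-41
1 -0.39 -0.39 -0.145
2 -0.83 -0.72 -0.29
3 -1.32 -0.98 -0.435
4 -1.84 -1.16 -0.58
5 -2.37 -1.27 -0.725
6 -2.92 -1.31 -0.87
7 -3.47 -1.26 -1.015
8 -4.01 -1.13 -1.16
end -107.46310423517549
-107.46
1 -0.51 0.2 -0.145
2 -0.99 0.48 -0.29
3 -1.42 0.82 -0.435
4 -1.8 1.22 -0.58
5 -2.12 1.67 -0.725
6 -2.37 2.16 -0.87
7 -2.54 2.68 -1.015
8 -2.64 3.22 -1.16
end -173.9231042351755
-173.92
1 -0.02 0.55 -0.145
2 0.04 1.1 -0.29
3 0.18 1.63 -0.435
4 0.4 2.14 -0.58
5 0.68 2.61 -0.725
6 1.03 3.03 -0.87
7 1.44 3.4 -1.015
8 1.9 3.71 -1.16
end -240.38310423517547
```

```bash
python3 -m pendant '[{"fingers":0,"offset":[-0.39,-0.39,0],"delta_rot":[0,0,-0.145]},{"fingers":0,"offset":[-0.83,-0.72,0],"delta_rot":[0,0,-0.29]},{"fingers":0,"offset":[-1.32,-0.98,0],"delta_rot":[0,0,-0.435]},{"fingers":0,"offset":[-1.84,-1.16,0],"delta_rot":[0,0,-0.58]},{"fingers":0,"offset":[-2.37,-1.27,0],"delta_rot":[0,0,-0.725]},{"fingers":0,"offset":[-2.92,-1.31,0],"delta_rot":[0,0,-0.87]},{"fingers":0,"offset":[-3.47,-1.26,0],"delta_rot":[0,0,-1.015]},{"fingers":0,"offset":[-4.01,-1.13,0],"delta_rot":[0,0,-1.16]}]'
python3 -m pendant '[{"fingers":0,"offset":[-0.51,0.2,0],"delta_rot":[0,0,-0.145]},{"fingers":0,"offset":[-0.99,0.48,0],"delta_rot":[0,0,-0.29]},{"fingers":0,"offset":[-1.42,0.82,0],"delta_rot":[0,0,-0.435]},{"fingers":0,"offset":[-1.8,1.22,0],"delta_rot":[0,0,-0.58]},{"fingers":0,"offset":[-2.12,1.67,0],"delta_rot":[0,0,-0.725]},{"fingers":0,"offset":[-2.37,2.16,0],"delta_rot":[0,0,-0.87]},{"fingers":0,"offset":[-2.54,2.68,0],"delta_rot":[0,0,-1.015]},{"fingers":0,"offset":[-2.64,3.22,0],"delta_rot":[0,0,-1.16]}]'
python3 -m pendant '[{"fingers":0,"offset":[-0.02,0.55,0],"delta_rot":[0,0,-0.145]},{"fingers":0,"offset":[0.04,1.1,0],"delta_rot":[0,0,-0.29]},{"fingers":0,"offset":[0.18,1.63,0],"delta_rot":[0,0,-0.435]},{"fingers":0,"offset":[0.4,2.14,0],"delta_rot":[0,0,-0.58]},{"fingers":0,"offset":[0.68,2.61,0],"delta_rot":[0,0,-0.725]},{"fingers":0,"offset":[1.03,3.03,0],"delta_rot":[0,0,-0.87]},{"fingers":0,"offset":[1.03,3.03,0],"delta_rot":[0,0,-0.87]}]'
python3 -c "
from h import *
s=get_state(); print(s['joints'].round(2),s['moment'])
Rt=R.from_rotvec(s['tool_rot']).as_matrix();print(np.degrees(np.arctan2(-Rt[0,1],Rt[1,1])))"
python3 -m pendant '[{"fingers":60,"offset":[0,0,0],"delta_rot":[0,0,0]},{"fingers":60,"offset":[0,0,0],"delta_rot":[0,0,0]},{"fingers":60,"offset":[0,0,0],"delta_rot":[0,0,0]},{"fingers":60,"offset":[0,0,0],"delta_rot":[0,0,0]},{"fingers":60,"offset":[0,0,4],"delta_rot":[0,0,0]},{"fingers":60,"offset":[0,0,6],"delta_rot":[0,0,0]},{"fingers":100,"offset":[0,0,6],"delta_rot":[0,0,0]}]'
```

```text
t: 23.1
eef_pos: [0.5632, 0.2012, 0.0944]
tool_rot: [2.534, 1.853, 0.007]
ft_force: [7.2, 3.0, -7.3]
opening: 0.0129
gripper_force: 25.0
t: 23.9
eef_pos: [0.5385, 0.2319, 0.0945]
tool_rot: [3.135, 0.16, 0.013]
ft_force: [11.7, -1.6, -11.9]
opening: 0.0132
gripper_force: 25.0
t: 24.6
eef_pos: [0.5485, 0.2606, 0.0944]
tool_rot: [2.912, -1.172, 0.013]
ft_force: [8.9, -3.6, -5.1]
opening: 0.013
gripper_force: 25.0
[-1.27  0.87  1.15  1.86 -0.92  1.06 -2.08] [-0.70360423 -1.69398731  0.03611246]
136.15184372795483
t: 25.3
eef_pos: [0.547, 0.2633, 0.1573]
tool_rot: [-2.913, 1.165, -0.005]
ft_force: [-0.1, -0.6, -0.5]
opening: 0.0614
gripper_force: 0.0
```

```bash
python3 -m pendant '[{"fingers":100,"offset":[0.7,-0.7,0],"delta_rot":[0,0,0.149]},{"fingers":100,"offset":[1.4,-1.4,0],"delta_rot":[0,0,0.298]},{"fingers":100,"offset":[2.1,-2.1,0],"delta_rot":[0,0,0.447]},{"fingers":100,"offset":[2.8,-2.8,0],"delta_rot":[0,0,0.596]},{"fingers":100,"offset":[3.5,-3.5,0],"delta_rot":[0,0,0.745]},{"fingers":100,"offset":[4.2,-4.2,0],"delta_rot":[0,0,0.894]},{"fingers":100,"offset":[4.8,-4.8,0],"delta_rot":[0,0,1.043]},{"fingers":100,"offset":[5.3,-5.3,0],"delta_rot":[0,0,1.192]}]'
python3 -m pendant '[{"fingers":100,"offset":[0,0,0],"delta_rot":[0,0,0.149]},{"fingers":100,"offset":[0,0,0],"delta_rot":[0,0,0.298]},{"fingers":100,"offset":[0,0,0],"delta_rot":[0,0,0.447]},{"fingers":100,"offset":[0,0,0],"delta_rot":[0,0,0.596]},{"fingers":100,"offset":[0,0,0],"delta_rot":[0,0,0.745]},{"fingers":100,"offset":[0,0,0],"delta_rot":[0,0,0.894]},{"fingers":100,"offset":[0,0,0],"delta_rot":[0,0,1.043]},{"fingers":100,"offset":[0,0,0],"delta_rot":[0,0,1.192]}]'
python3 -m pendant '[{"fingers":100,"offset":[0,0,0],"delta_rot":[0,0,0.149]},{"fingers":100,"offset":[0,0,0],"delta_rot":[0,0,0.298]},{"fingers":100,"offset":[0,0,0],"delta_rot":[0,0,0.447]},{"fingers":100,"offset":[0,0,0],"delta_rot":[0,0,0.596]},{"fingers":100,"offset":[0,0,0],"delta_rot":[0,0,0.745]},{"fingers":100,"offset":[0,0,0],"delta_rot":[0,0,0.758]},{"fingers":100,"offset":[0,0,0],"delta_rot":[0,0,0.758]}]'
python3 hd.py;python3 circ.py '[-43.8,-110.26]' 3.8
```

```text
t: 26.1
eef_pos: [0.5981, 0.2096, 0.1535]
tool_rot: [-3.067, -0.681, 0.001]
ft_force: [0.0, -0.2, -0.5]
opening: 0.0919
gripper_force: 0.0
t: 26.9
eef_pos: [0.5976, 0.21, 0.1535]
tool_rot: [-2.155, -2.285, 0.001]
ft_force: [0.2, 0.7, -0.4]
opening: 0.0919
gripper_force: 0.0
t: 27.6
eef_pos: [0.598, 0.2097, 0.1539]
tool_rot: [-1.171, -2.914, -0.0]
ft_force: [-0.4, -0.1, -0.2]
opening: 0.0917
gripper_force: 0.0
[0.59802252 0.20974074 0.15389618] -43.77382947647835 [-0.73  0.54  0.46  1.73 -0.29  0.94  0.65]
0.57 4603 (267, 74, 38, 192)
[ 3.2104955e-03 -9.9999487e-01  2.8535501e+02  1.6901750e+02]
[0.57195498 0.23831052 0.1       ] 136.20647999185604
-43.8
1 -0.41 -0.37 -0.145
2 -0.87 -0.67 -0.29
3 -1.36 -0.91 -0.435
4 -1.89 -1.07 -0.58
5 -2.43 -1.16 -0.725
6 -2.98 -1.16 -0.87
7 -3.53 -1.09 -1.015
8 -4.06 -0.93 -1.16
end -110.26310423517549
-110.26
1 -0.5 0.23 -0.145
2 -0.96 0.53 -0.29
3 -1.38 0.89 -0.435
4 -1.74 1.3 -0.58
5 -2.03 1.77 -0.725
6 -2.26 2.27 -0.87
7 -2.41 2.8 -1.015
8 -2.48 3.35 -1.16
end -176.72310423517553
```

```bash
python3 -m pendant '[{"fingers":100,"offset":[0.2,0.05,-3],"delta_rot":[0,0,0]},{"fingers":50,"offset":[0.2,0.05,-6],"delta_rot":[0,0,0]},{"fingers":0,"offset":[0.2,0.05,-6],"delta_rot":[0,0,0]},{"fingers":0,"offset":[0.2,0.05,-6],"delta_rot":[0,0,0]},{"fingers":0,"offset":[0.2,0.05,-6],"delta_rot":[0,0,0]},{"fingers":0,"offset":[0.2,0.05,-6],"delta_rot":[0,0,0]},{"fingers":0,"offset":[0.2,0.05,-6],"delta_rot":[0,0,0]},{"fingers":0,"offset":[0.2,0.05,-6],"delta_rot":[0,0,0]}]' 25
python3 -m pendant '[{"fingers":0,"offset":[0,0,0],"delta_rot":[0,0,0]},{"fingers":0,"offset":[0,0,0],"delta_rot":[0,0,0]},{"fingers":0,"offset":[0,0,0],"delta_rot":[0,0,0]},{"fingers":0,"offset":[0,0,0],"delta_rot":[0,0,0]},{"fingers":0,"offset":[0,0,0],"delta_rot":[0,0,0]},{"fingers":0,"offset":[0,0,0],"delta_rot":[0,0,0]}]'
python3 -m pendant '[{"fingers":0,"offset":[-0.41,-0.37,0],"delta_rot":[0,0,-0.145]},{"fingers":0,"offset":[-0.87,-0.67,0],"delta_rot":[0,0,-0.29]},{"fingers":0,"offset":[-1.36,-0.91,0],"delta_rot":[0,0,-0.435]},{"fingers":0,"offset":[-1.89,-1.07,0],"delta_rot":[0,0,-0.58]},{"fingers":0,"offset":[-2.43,-1.16,0],"delta_rot":[0,0,-0.725]},{"fingers":0,"offset":[-2.98,-1.16,0],"delta_rot":[0,0,-0.87]},{"fingers":0,"offset":[-3.53,-1.09,0],"delta_rot":[0,0,-1.015]},{"fingers":0,"offset":[-4.06,-0.93,0],"delta_rot":[0,0,-1.16]}]'
python3 -m pendant '[{"fingers":0,"offset":[-0.5,0.23,0],"delta_rot":[0,0,-0.145]},{"fingers":0,"offset":[-0.96,0.53,0],"delta_rot":[0,0,-0.29]},{"fingers":0,"offset":[-1.38,0.89,0],"delta_rot":[0,0,-0.435]},{"fingers":0,"offset":[-1.74,1.3,0],"delta_rot":[0,0,-0.58]},{"fingers":0,"offset":[-1.74,1.3,0],"delta_rot":[0,0,-0.58]}]'
python3 -m pendant '[{"fingers":0,"offset":[-0.17,0.23,0],"delta_rot":[0,0,-0.07]},{"fingers":0,"offset":[-0.3,0.45,0],"delta_rot":[0,0,-0.14]},{"fingers":0,"offset":[-0.3,0.45,0],"delta_rot":[0,0,-0.14]}]'
python3 -c "
from h import *
s=get_state(); print(s['joints'].round(2),s['moment'])
Rt=R.from_rotvec(s['tool_rot']).as_matrix();print(np.degrees(np.arctan2(-Rt[0,1],Rt[1,1])))"
```

```text
t: 28.5
eef_pos: [0.6007, 0.2105, 0.0951]
tool_rot: [1.166, 2.916, 0.002]
ft_force: [0.1, -0.0, 0.3]
opening: 0.0383
gripper_force: 0.0
t: 29.1
eef_pos: [0.6004, 0.2103, 0.0943]
tool_rot: [1.167, 2.917, 0.0]
ft_force: [0.9, 0.6, 1.0]
opening: 0.0132
gripper_force: 25.0
t: 29.9
eef_pos: [0.5616, 0.2018, 0.0944]
tool_rot: [2.578, 1.792, 0.007]
ft_force: [7.5, 2.5, -9.0]
opening: 0.0129
gripper_force: 25.0
t: 30.4
eef_pos: [0.5449, 0.2148, 0.0944]
tool_rot: [2.981, 0.984, 0.009]
ft_force: [8.8, 0.7, -7.1]
opening: 0.0131
gripper_force: 25.1
t: 30.7
eef_pos: [0.5427, 0.2183, 0.0944]
tool_rot: [3.041, 0.775, 0.011]
ft_force: [11.2, 1.1, -10.3]
opening: 0.0135
gripper_force: 25.0
[-1.1   0.68  0.91  1.91 -0.69  0.89 -0.91] [ 0.05038505 -2.08863754 -0.03651686]
-151.40401284260645
```

```bash
python3 -m pendant '[{"fingers":0,"offset":[-0.12,0.24,0],"delta_rot":[0,0,-0.07]},{"fingers":0,"offset":[-0.12,0.24,0],"delta_rot":[0,0,-0.07]},{"fingers":0,"offset":[-0.12,0.24,0],"delta_rot":[0,0,-0.07]},{"fingers":0,"offset":[-0.12,0.24,0],"delta_rot":[0,0,-0.07]}]'
python3 -c "
from h import *
s=get_state(); print(s['joints'].round(2),s['moment'])
Rt=R.from_rotvec(s['tool_rot']).as_matrix();print(np.degrees(np.arctan2(-Rt[0,1],Rt[1,1])))"
```

```text
t: 31.1
eef_pos: [0.5425, 0.2183, 0.0945]
tool_rot: [3.063, 0.669, 0.013]
ft_force: [12.4, -4.1, -10.8]
opening: 0.0134
gripper_force: 25.7
[-1.11  0.69  0.93  1.91 -0.7   0.89 -0.97] [-1.0314297  -2.60217201  0.47308775]
-155.34365794629227
```

```bash
python3 -m pendant '[{"fingers":60,"offset":[0.1,-0.2,0],"delta_rot":[0,0,0.06]},{"fingers":60,"offset":[0.1,-0.2,0],"delta_rot":[0,0,0.06]},{"fingers":60,"offset":[0.1,-0.2,0],"delta_rot":[0,0,0.06]},{"fingers":60,"offset":[0.1,-0.2,0],"delta_rot":[0,0,0.06]},{"fingers":60,"offset":[0,0,4],"delta_rot":[0,0,0.06]},{"fingers":60,"offset":[0,0,8],"delta_rot":[0,0,0.06]},{"fingers":100,"offset":[0,0,12],"delta_rot":[0,0,0.2]},{"fingers":100,"offset":[0,0,16],"delta_rot":[0,0,0.35]}]'
python3 -m pendant '[{"fingers":100,"offset":[0,-2,2],"delta_rot":[0,0,0.149]},{"fingers":100,"offset":[0,-4,3],"delta_rot":[0,0,0.298]},{"fingers":100,"offset":[0,-7,3],"delta_rot":[0,0,0.447]},{"fingers":100,"offset":[0,-10,3],"delta_rot":[0,0,0.596]},{"fingers":100,"offset":[-1,-13,3],"delta_rot":[0,0,0.745]},{"fingers":100,"offset":[-1,-16,3],"delta_rot":[0,0,0.894]},{"fingers":100,"offset":[-1,-19,3],"delta_rot":[0,0,1.043]},{"fingers":100,"offset":[-1,-22,3],"delta_rot":[0,0,1.192]}]'
python3 -m pendant '[{"fingers":100,"offset":[0,-3,0],"delta_rot":[0,0,0.149]},{"fingers":100,"offset":[0,-6,0],"delta_rot":[0,0,0.298]},{"fingers":100,"offset":[0,-9,0],"delta_rot":[0,0,0.447]},{"fingers":100,"offset":[0,-12,0],"delta_rot":[0,0,0.596]},{"fingers":100,"offset":[0,-14,0],"delta_rot":[0,0,0.745]},{"fingers":100,"offset":[0,-14,0],"delta_rot":[0,0,0.894]},{"fingers":100,"offset":[0,-14,0],"delta_rot":[0,0,1.043]},{"fingers":100,"offset":[0,-14,0],"delta_rot":[0,0,1.16]}]'
python3 -m pendant '[{"fingers":100,"offset":[0,0,0],"delta_rot":[0,0,0]},{"fingers":100,"offset":[0,0,0],"delta_rot":[0,0,0]}]'
cat > br.py <<'E'
from h import *
s=get_state(); Rt=R.from_rotvec(s['tool_rot']).as_matrix();print(s['eef_pos'].round(4),np.degrees(np.arctan2(-Rt[0,1],Rt[1,1])),s['joints'].round(2)); c=cam('wrist')
save(c,'br_%d.png'%c['shot'])
for q in silhouettes('bearing1',c):
  if q['p']<.25: continue
  m=q['region'].astype('uint8'); cn=max(cv2.findContours(m,0,1)[0],key=cv2.contourArea); e=cv2.fitEllipse(cn)
  col=c['img'][q['region']].mean(0).round()
  p=ray(c,*e[0],.012); print(round(q['p'],2),m.sum(),np.round(e[0]),np.round(e[1],1),'col',col,'pos',p.round(4),'diam',(np.array(e[1])*(c['o'][2]-.015)/c['fx']).round(3))
E
python3 br.py
```

```text
t: 31.9
eef_pos: [0.5377, 0.221, 0.2557]
tool_rot: [2.902, 1.203, -0.001]
ft_force: [-0.2, 1.4, 0.4]
opening: 0.0689
gripper_force: 0.0
t: 32.7
eef_pos: [0.5277, -0.0, 0.2845]
tool_rot: [-1.725, -2.625, -0.001]
ft_force: [0.5, 0.7, -0.3]
opening: 0.0923
gripper_force: 0.0
t: 33.5
eef_pos: [0.5279, -0.1392, 0.2843]
tool_rot: [-0.007, -3.141, -0.001]
ft_force: [0.7, -0.5, -0.5]
opening: 0.0919
gripper_force: 0.0
t: 33.7
eef_pos: [0.528, -0.1391, 0.2843]
tool_rot: [-0.019, -3.141, -0.0]
ft_force: [-0.1, 0.5, 0.7]
opening: 0.0916
gripper_force: 0.0
[ 0.528  -0.1391  0.2843] -0.6916386486412187 [-0.39  0.26  0.71  1.83 -0.18  1.12  1.94]
0.96 1160 [205. 206.] [40.2 41.3] col [143. 132.  57.] pos [ 0.5662 -0.2372  0.012 ] diam [0.05  0.051]
0.94 1093 [248. 267.] [38.6 39.1] col [127. 128. 125.] pos [ 0.651  -0.1854  0.012 ] diam [0.048 0.048]
0.89 261 [213. 308.] [10.4 31.6] col [101.  35.  33.] pos [ 0.7121 -0.2361  0.012 ] diam [0.013 0.039]
0.7 1072 [291. 222.] [39.  39.8] col [134. 135. 132.] pos [ 0.5882 -0.1272  0.012 ] diam [0.048 0.049]
```

```bash
python3 -m pendant '[{"fingers":100,"offset":[3,0.6,-4],"delta_rot":[0,0,0]},{"fingers":100,"offset":[6,1.2,-8],"delta_rot":[0,0,0]},{"fingers":100,"offset":[6,1.2,-12],"delta_rot":[0,0,0]},{"fingers":100,"offset":[6,1.2,-16.4],"delta_rot":[0,0,0]},{"fingers":100,"offset":[6,1.2,-16.4],"delta_rot":[0,0,0]},{"fingers":100,"offset":[6,1.2,-16.4],"delta_rot":[0,0,0]},{"fingers":100,"offset":[6,1.2,-16.4],"delta_rot":[0,0,0]}]'
python3 br.py
```

```text
t: 34.5
eef_pos: [0.5897, -0.1278, 0.1229]
tool_rot: [0.015, 3.138, -0.001]
ft_force: [-0.1, 0.8, 0.2]
opening: 0.0921
gripper_force: 0.0
[ 0.5897 -0.1278  0.1229] -0.5502268564122932 [-0.29  0.56  0.6   1.83 -0.4   0.87  2.06]
0.94 2383 [216. 277.] [55.5 62.7] col [129. 131. 129.] pos [ 0.6512 -0.1836  0.012 ] diam [0.043 0.048]
0.9 1461 [164. 367.] [35.  61.2] col [113.  33.  31.] pos [ 0.7405 -0.2369  0.012 ] diam [0.027 0.047]
0.82 2616 [282. 205.] [62.9 63.6] col [140. 142. 139.] pos [ 0.5888 -0.1272  0.012 ] diam [0.049 0.049]
0.62 3147 [143. 180.] [63.5 70.9] col [147. 135.  56.] pos [ 0.5669 -0.2371  0.012 ] diam [0.049 0.055]
```

```bash
python3 -m pendant '[{"fingers":100,"offset":[-0.1,0.05,-4],"delta_rot":[0,0,0]},{"fingers":100,"offset":[-0.1,0.05,-8],"delta_rot":[0,0,0]},{"fingers":100,"offset":[-0.1,0.05,-10.9],"delta_rot":[0,0,0]},{"fingers":100,"offset":[-0.1,0.05,-10.9],"delta_rot":[0,0,0]},{"fingers":100,"offset":[-0.1,0.05,-10.9],"delta_rot":[0,0,0]},{"fingers":40,"offset":[-0.1,0.05,-10.9],"delta_rot":[0,0,0]},{"fingers":40,"offset":[-0.1,0.05,-10.9],"delta_rot":[0,0,0]},{"fingers":40,"offset":[-0.1,0.05,-10.9],"delta_rot":[0,0,0]}]' 25
python3 -m pendant '[{"fingers":40,"offset":[0,0,0],"delta_rot":[0,0,0]},{"fingers":40,"offset":[0,0,0],"delta_rot":[0,0,0]},{"fingers":40,"offset":[0,0,0],"delta_rot":[0,0,0]},{"fingers":40,"offset":[0,0,0],"delta_rot":[0,0,0]},{"fingers":40,"offset":[0,0,0],"delta_rot":[0,0,0]}]'
```

```text
t: 35.4
eef_pos: [0.5876, -0.1265, 0.0122]
tool_rot: [0.014, 3.14, 0.0]
ft_force: [-0.1, -0.2, 0.5]
opening: 0.0701
gripper_force: 0.0
t: 35.9
eef_pos: [0.5872, -0.1266, 0.0114]
tool_rot: [0.014, 3.141, 0.0]
ft_force: [0.2, 0.3, 1.1]
opening: 0.0507
gripper_force: 25.0
```

```bash
python3 -m pendant '[{"fingers":40,"offset":[0,0,2],"delta_rot":[0,0,0]},{"fingers":40,"offset":[0,0,6],"delta_rot":[0,0,0]},{"fingers":40,"offset":[0,0,10],"delta_rot":[0,0,0]},{"fingers":40,"offset":[-3,0,14],"delta_rot":[0,0,0]},{"fingers":40,"offset":[-6,2,18],"delta_rot":[0,0,0]},{"fingers":40,"offset":[-7,6,21],"delta_rot":[0,0,0]},{"fingers":40,"offset":[-7,10.5,23],"delta_rot":[0,0,0]},{"fingers":40,"offset":[-7,15,24],"delta_rot":[0,0,0]}]'
python3 -m pendant '[{"fingers":40,"offset":[0,4.8,0],"delta_rot":[0,0,0]},{"fingers":40,"offset":[0,9.6,0],"delta_rot":[0,0,0]},{"fingers":40,"offset":[0,14.4,0],"delta_rot":[0,0,0]},{"fingers":40,"offset":[1,19,0],"delta_rot":[0,0,0]},{"fingers":40,"offset":[3,23.5,0],"delta_rot":[0,0,0]},{"fingers":40,"offset":[5,28,0],"delta_rot":[0,0,0]},{"fingers":40,"offset":[7,32,0],"delta_rot":[0,0,0]},{"fingers":40,"offset":[8,34.5,0],"delta_rot":[0,0,0]}]'
python3 -m pendant '[{"fingers":40,"offset":[0,0,0],"delta_rot":[0,0,0]},{"fingers":40,"offset":[0,0,0],"delta_rot":[0,0,0]}]'
cat > nest.py <<'E'
from h import *
s=get_state(); Rt=R.from_rotvec(s['tool_rot']).as_matrix(); print(s['eef_pos'].round(4),np.degrees(np.arctan2(-Rt[0,1],Rt[1,1])),s['joints'].round(2)); c=cam('wrist')
n='nest_%d'%c['shot']; save(c,n+'.png'); np.save(n+'.npy',np.hstack([c['Rm'],c['o'][:,None]])); print(n)
# bird's-eye rectification of nest plane z=.053 in world, 0.5 mm/px ; origin at (0.4965,0.3705)
ce=np.array([.4965,.3705]); N=480; yy,xx=np.mgrid[0:N,0:N]
P=np.stack([ce[0]+(N/2-yy)*.0005, ce[1]+(N/2-xx)*.0005, np.full(xx.shape,.0525)],-1)-c['o']
q=P@c['Rm']; u=(c['cx']-c['fx']*q[...,0]/q[...,2]).astype('f4'); v=(c['cy']+c['fy']*q[...,1]/q[...,2]).astype('f4')
b=cv2.remap(c['img'][:,:,::-1].copy(),u,v,cv2.INTER_CUBIC); cv2.imwrite('pics/'+n+'_b.png',b)
g=cv2.GaussianBlur(cv2.cvtColor(b,cv2.COLOR_BGR2GRAY),(3,3),0)
cir=cv2.HoughCircles(g,cv2.HOUGH_GRADIENT_ALT,1,40,param1=60,param2=.5,minRadius=50,maxRadius=72)
if cir is not None:
  for x,y,r in cir.reshape(-1,cir.shape[-1])[:,:3]: 
    w=ce+[(N/2-y)*.0005,(N/2-x)*.0005]; d=w-ce; print('circle',w.round(4),'r',r*.5,'rel',np.hypot(*d).round(4),np.degrees(np.arctan2(d[1],d[0])).round(1))
E
python3 nest.py
```

```text
t: 36.7
eef_pos: [0.5172, 0.0242, 0.2534]
tool_rot: [0.017, 3.138, 0.003]
ft_force: [1.4, 0.6, -1.0]
opening: 0.0502
gripper_force: 25.0
t: 37.5
eef_pos: [0.597, 0.3721, 0.2498]
tool_rot: [-0.009, -3.141, 0.0]
ft_force: [1.0, -1.1, -1.4]
opening: 0.05
gripper_force: 25.0
t: 37.7
eef_pos: [0.5967, 0.3678, 0.25]
tool_rot: [-0.013, -3.14, 0.003]
ft_force: [-0.4, -0.7, -1.2]
opening: 0.0506
gripper_force: 25.0
[0.5967 0.3678 0.25  ] -0.49194793543541077 [-0.95  0.57  0.53  1.46 -0.29  1.2   1.18]
nest_27
circle [0.469  0.4285] r 28.249348 rel 0.0642 115.4
circle [0.468 0.315] r 32.806667 rel 0.0624 -117.2
circle [0.5655 0.3705] r 27.937714 rel 0.069 0.0
circle [0.5655 0.3705] r 32.946297 rel 0.069 0.0
circle [0.468 0.315] r 27.70262 rel 0.0624 -117.2
circle [0.469  0.4285] r 33.62748 rel 0.0642 115.4
```

```bash
python3 -m pendant '[{"fingers":40,"offset":[-1.7,0.2,-3],"delta_rot":[0,0,0]},{"fingers":40,"offset":[-3.3,0.3,-7],"delta_rot":[0,0,0]},{"fingers":40,"offset":[-3.3,0.3,-11],"delta_rot":[0,0,0]},{"fingers":40,"offset":[-3.3,0.3,-15],"delta_rot":[0,0,0]},{"fingers":40,"offset":[-3.3,0.3,-17],"delta_rot":[0,0,0]},{"fingers":40,"offset":[-3.3,0.3,-17],"delta_rot":[0,0,0]},{"fingers":40,"offset":[-3.3,0.3,-17],"delta_rot":[0,0,0]}]'
cat > hold.py <<'E'
from h import *
import sys
# compare held bearing bore with nests in one wrist picture
s=get_state(); Rt=R.from_rotvec(s['tool_rot']).as_matrix(); print(s['eef_pos'].round(4),np.degrees(np.arctan2(-Rt[0,1],Rt[1,1]))); c=cam('wrist')
n='hold_%d'%c['shot']; save(c,n+'.png'); np.save(n+'.npy',np.hstack([c['Rm'],c['o'][:,None]])); print(n)
def rect(ce,z,N,k=.0005):
  yy,xx=np.mgrid[0:N,0:N]; P=np.stack([ce[0]+(N/2-yy)*k, ce[1]+(N/2-xx)*k, np.full(xx.shape,z)],-1)-c['o']
  q=P@c['Rm']; u=(c['cx']-c['fx']*q[...,0]/q[...,2]).astype('f4'); v=(c['cy']+c['fy']*q[...,1]/q[...,2]).astype('f4')
  return cv2.remap(c['img'][:,:,::-1].copy(),u,v,cv2.INTER_CUBIC)
def circ(ce,z,N,r0,r1,tag,k=.0005,p2=.5):
  b=rect(ce,z,N,k); cv2.imwrite('pics/'+n+tag+'.png',b); g=cv2.GaussianBlur(cv2.cvtColor(b,cv2.COLOR_BGR2GRAY),(3,3),0)
  cir=cv2.HoughCircles(g,cv2.HOUGH_GRADIENT_ALT,1,8,param1=60,param2=p2,minRadius=int(r0/k),maxRadius=int(r1/k))
  for x,y,r in ([] if cir is None else cir.reshape(-1,cir.shape[-1])[:,:3]): print(tag,(ce+np.array([(N/2-y)*k,(N/2-x)*k])).round(4),'r',(r*k).round(4))
if __name__=='__main__':
  circ(np.array([.4965,.3705]),.053,480,.026,.035,'nest')
  zb=s['eef_pos'][2]-.0114+.015
  circ(s['eef_pos'][:2],zb,240,.009,.03,'brg',.0003,.4)
E
python3 hold.py
```

```text
t: 38.45
eef_pos: [0.5648, 0.3703, 0.0824]
tool_rot: [0.017, 3.141, 0.0]
ft_force: [0.3, -0.8, -1.5]
opening: 0.0504
gripper_force: 25.0
[0.5648 0.3703 0.0824] -0.6037820788669678
hold_28
nest [0.5815 0.3695] r 0.0297
nest [0.4725 0.4255] r 0.0305
nest [0.4675 0.3185] r 0.0286
nest [0.5635 0.37  ] r 0.032
nest [0.4675 0.3185] r 0.0327
nest [0.5825 0.357 ] r 0.0284
nest [0.5635 0.37  ] r 0.028
nest [0.5815 0.35  ] r 0.0321
nest [0.4785 0.303 ] r 0.0303
brg [0.5669 0.37  ] r 0.0243
brg [0.5753 0.3793] r 0.0248
brg [0.5675 0.358 ] r 0.023
brg [0.5669 0.37  ] r 0.0151
brg [0.5675 0.358 ] r 0.0271
brg [0.563  0.3805] r 0.0159
brg [0.5537 0.37  ] r 0.0243
brg [0.563  0.3805] r 0.0197
brg [0.563  0.3805] r 0.0249
brg [0.5669 0.37  ] r 0.0127
brg [0.5417 0.3739] r 0.0117
brg [0.5444 0.3808] r 0.0134
brg [0.5537 0.37  ] r 0.0126
brg [0.5753 0.3793] r 0.0127
brg [0.5459 0.3571] r 0.0117
brg [0.5819 0.3532] r 0.0108
brg [0.554  0.3763] r 0.0104
brg [0.5411 0.3787] r 0.0101
brg [0.5444 0.3808] r 0.0105
```

```bash
python3 -m pendant '[{"fingers":40,"offset":[-0.3,0,-0.3],"delta_rot":[0,0,0]},{"fingers":40,"offset":[-0.3,0,-0.8],"delta_rot":[0,0,0]},{"fingers":40,"offset":[-0.3,0,-1.1],"delta_rot":[0,0,0]},{"fingers":40,"offset":[-0.3,0,-1.1],"delta_rot":[0,0,0]},{"fingers":40,"offset":[-0.3,0,-1.1],"delta_rot":[0,0,0]}]'
python3 hold.py | head -12
python3 - <<'E'
import cv2,glob
n=sorted(glob.glob('pics/hold_*brg.png'))[-1].replace('brg','')
im=cv2.imread(n)[120:330,170:390]; cv2.imwrite('pics/v1.png',cv2.resize(im,None,fx=2.8,fy=2.8,interpolation=cv2.INTER_CUBIC))
E
```

```text
t: 39.0
eef_pos: [0.5612, 0.3713, 0.0703]
tool_rot: [0.014, 3.142, -0.0]
ft_force: [-0.2, 0.8, -1.6]
opening: 0.0508
gripper_force: 25.0
[0.5612 0.3713 0.0703] -0.5069862384346427
hold_29
nest [0.472 0.426] r 0.0313
nest [0.4675 0.317 ] r 0.0278
nest [0.571  0.3715] r 0.0314
nest [0.4675 0.317 ] r 0.0326
nest [0.5845 0.377 ] r 0.0303
nest [0.571  0.3715] r 0.0275
nest [0.4765 0.3075] r 0.0318
nest [0.472 0.426] r 0.0275
nest [0.4685 0.33  ] r 0.0292
brg [0.563 0.371] r 0.0241
```

View pics/v1.png

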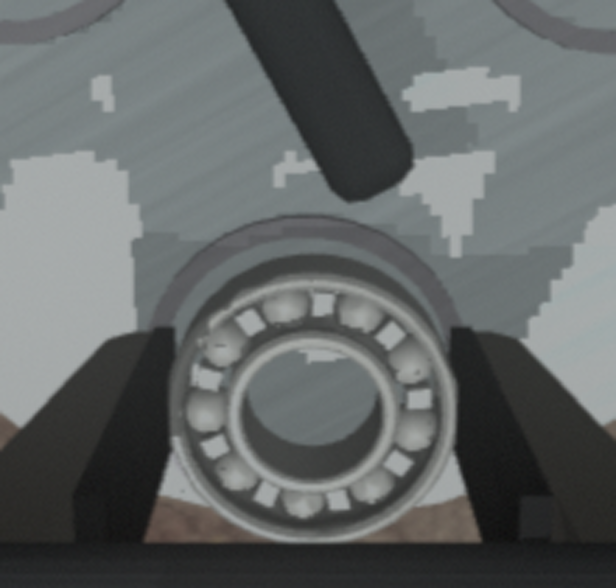

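Run:
```python
from h import *
from scipy.optimize import least_squares
c=cam('wrist'); M=np.load('hold_29.npy'); c['Rm'],c['o']=M[:,:3],M[:,3]
def fit(pts,z,r,x0=(.563,.371),free=False):
    W=np.array([ray(c,170+u/2.8,120+v/2.8,z)[:2] for u,v in pts])
    f=(lambda p:np.hypot(*(W-p[:2]).T)-p[2]) if free else (lambda p:np.hypot(*(W-p).T)-r)
    q=least_squares(f,list(x0)+([r] if free else [])); print(q.x.round(4),(q.fun*1e3).round(1))
o=[(153,318),(180,280),(220,240),(260,222),(308,214),(360,222),(400,240),(440,278),(462,318)]
fit(o,.053,.0325); fit(o,.053,.0325,free=True)
zb=.0703-.0114+.015
fit([(313,270),(313,542),(172,408),(455,408)],zb,.0255,free=True)
fit([(313,335),(313,492),(230,412),(395,412)],zb,.015,free=True)
# segment collar: automatic edges in rectified
```

```text
[0.5648 0.3708] [-0.  -0.8  0.   0.1  0.4  0.3  0.2 -0.3 -0.6]
[0.5637 0.3708 0.0316] [ 0.5 -0.6 -0.  -0.   0.1  0.1  0.2 -0.1 -0.1]
[0.5625 0.3716 0.0251] [ 0.4  0.4 -0.4 -0.4]
[0.5633 0.3715 0.0146] [ 0.2  0.2 -0.2 -0.2]
```

```bash
python3 -m pendant '[{"fingers":40,"offset":[0.13,-0.06,0],"delta_rot":[0,0,0]},{"fingers":40,"offset":[0.13,-0.06,-0.4],"delta_rot":[0,0,0]},{"fingers":40,"offset":[0.13,-0.06,-0.8],"delta_rot":[0,0,0]},{"fingers":40,"offset":[0.13,-0.06,-0.8],"delta_rot":[0,0,0]},{"fingers":40,"offset":[0.13,-0.06,-0.8],"delta_rot":[0,0,0]}]'
python3 -c "
from h import *
s=get_state(); print(s['eef_pos'],s['ft_force'])"
```

```text
t: 39.6
eef_pos: [0.5623, 0.3707, 0.062]
tool_rot: [-0.014, -3.141, 0.001]
ft_force: [-0.5, 0.2, -1.1]
opening: 0.0504
gripper_force: 25.0
[0.56228812 0.37066337 0.06201403] [-0.54775516  0.17811184 -1.11139134]
```

```bash
python3 -m pendant '[{"fingers":72,"offset":[0,0,-0.05],"delta_rot":[0,0,0]},{"fingers":72,"offset":[0,0,-0.05],"delta_rot":[0,0,0]},{"fingers":72,"offset":[0,0,-0.05],"delta_rot":[0,0,0]},{"fingers":72,"offset":[0,0,0],"delta_rot":[0,0,0]},{"fingers":72,"offset":[0,0,2],"delta_rot":[0,0,0]},{"fingers":72,"offset":[0,0,5],"delta_rot":[0,0,0]},{"fingers":72,"offset":[0,0,7],"delta_rot":[0,0,0]},{"fingers":72,"offset":[0,0,7],"delta_rot":[0,0,0]}]'
cat > chk.py <<'E'
from hold import *
# placed bearing vs nests; args: nest x y
ce=np.array([float(sys.argv[1]),float(sys.argv[2])])
circ(ce,.0535,260,.026,.035,'nest',.0005,.5)
circ(ce,.065,260,.0115,.0275,'brg',.0004,.6)
E
python3 chk.py .564 .3705
```

```text
t: 40.4
eef_pos: [0.5644, 0.3718, 0.1358]
tool_rot: [0.014, 3.137, 0.006]
ft_force: [0.0, 0.1, 0.8]
opening: 0.0663
gripper_force: 0.0
[0.5644 0.3718 0.1358] -0.5124448767233444
hold_31
nest [0.565 0.371] r 0.0292
nest [0.561 0.388] r 0.0314
brg [0.5644 0.3705] r 0.0246
brg [0.5644 0.3705] r 0.0137
```

```bash
python3 -m pendant '[{"fingers":100,"offset":[-1,-1,4],"delta_rot":[0,0,0]},{"fingers":100,"offset":[-3,-4,8],"delta_rot":[0,0,0]},{"fingers":100,"offset":[-5,-8,11],"delta_rot":[0,0,0]},{"fingers":100,"offset":[-6,-12.5,13],"delta_rot":[0,0,0]},{"fingers":100,"offset":[-6,-17,14],"delta_rot":[0,0,0]},{"fingers":100,"offset":[-6,-22,14],"delta_rot":[0,0,-0.13]},{"fingers":100,"offset":[-6,-27,14],"delta_rot":[0,0,-0.26]},{"fingers":100,"offset":[-6,-32,14],"delta_rot":[0,0,-0.39]}]'
python3 -m pendant '[{"fingers":100,"offset":[0,-5,0],"delta_rot":[0,0,-0.12]},{"fingers":100,"offset":[1,-10,0],"delta_rot":[0,0,-0.12]},{"fingers":100,"offset":[4,-14,-2],"delta_rot":[0,0,-0.12]},{"fingers":100,"offset":[7,-18,-4],"delta_rot":[0,0,-0.12]},{"fingers":100,"offset":[9,-20,-6],"delta_rot":[0,0,-0.12]},{"fingers":100,"offset":[9,-20,-6],"delta_rot":[0,0,-0.12]},{"fingers":100,"offset":[9,-20,-6],"delta_rot":[0,0,-0.12]}]'
python3 br.py
```

```text
t: 41.25
eef_pos: [0.5015, 0.0523, 0.2715]
tool_rot: [-0.629, -3.077, -0.0]
ft_force: [0.6, -0.2, -0.1]
opening: 0.0919
gripper_force: 0.0
t: 41.95
eef_pos: [0.5913, -0.1466, 0.2102]
tool_rot: [-0.807, -3.032, 0.003]
ft_force: [0.2, 0.8, 0.2]
opening: 0.092
gripper_force: 0.0
[ 0.5913 -0.1466  0.2102] -29.825444514489924 [-0.39  0.5   0.79  1.76 -0.4   1.06  1.59]
0.97 1534 [197. 209.] [46.5 49.6] col [148. 136.  56.] pos [ 0.5672 -0.2371  0.012 ] diam [0.048 0.051]
0.75 1531 [279. 251.] [46.5 47.5] col [133. 134. 132.] pos [ 0.6519 -0.1849  0.012 ] diam [0.048 0.049]
0.58 208 [274. 310.] [ 8.3 30.5] col [82. 33. 30.] pos [ 0.711  -0.2251  0.012 ] diam [0.009 0.031]
```

```bash
python3 -m pendant '[{"fingers":100,"offset":[3,-2,-3],"delta_rot":[0,0,0]},{"fingers":100,"offset":[6,-3.8,-6],"delta_rot":[0,0,0]},{"fingers":100,"offset":[6,-3.8,-9],"delta_rot":[0,0,0]},{"fingers":100,"offset":[6,-3.8,-9],"delta_rot":[0,0,0]},{"fingers":100,"offset":[6,-3.8,-9],"delta_rot":[0,0,0]},{"fingers":100,"offset":[6,-3.8,-9],"delta_rot":[0,0,0]}]'
python3 br.py
```

```text
t: 42.65
eef_pos: [0.6534, -0.1833, 0.1251]
tool_rot: [0.803, 3.034, 0.002]
ft_force: [-0.8, -0.8, 0.9]
opening: 0.092
gripper_force: 0.0
[ 0.6534 -0.1833  0.1251] -29.6617775327765 [-0.25  0.7   0.7   1.64 -0.52  0.99  1.68]
0.98 2696 [278. 206.] [62.5 64.7] col [142. 143. 141.] pos [ 0.6523 -0.1855  0.012 ] diam [0.049 0.05 ]
0.94 1331 [273. 299.] [36.3 58.5] col [120.  40.  37.] pos [ 0.7226 -0.231   0.012 ] diam [0.028 0.046]
0.79 3253 [166. 146.] [66.5 71.4] col [152. 139.  58.] pos [ 0.5677 -0.2374  0.012 ] diam [0.052 0.056]
```

```bash
python3 -m pendant '[{"fingers":100,"offset":[-0.1,-0.2,-4],"delta_rot":[0,0,0]},{"fingers":100,"offset":[-0.1,-0.2,-8],"delta_rot":[0,0,0]},{"fingers":100,"offset":[-0.1,-0.2,-11],"delta_rot":[0,0,0]},{"fingers":100,"offset":[-0.1,-0.2,-11],"delta_rot":[0,0,0]},{"fingers":100,"offset":[-0.1,-0.2,-11],"delta_rot":[0,0,0]},{"fingers":40,"offset":[-0.1,-0.2,-11],"delta_rot":[0,0,0]},{"fingers":40,"offset":[-0.1,-0.2,-11],"delta_rot":[0,0,0]},{"fingers":40,"offset":[-0.1,-0.2,-11],"delta_rot":[0,0,0]}]' 25
python3 -m pendant '[{"fingers":40,"offset":[0,0,0],"delta_rot":[0,0,0]},{"fingers":40,"offset":[0,0,0],"delta_rot":[0,0,0]},{"fingers":40,"offset":[0,0,0],"delta_rot":[0,0,0]},{"fingers":40,"offset":[0,0,0],"delta_rot":[0,0,0]},{"fingers":40,"offset":[0,0,0],"delta_rot":[0,0,0]}]'
```

```text
t: 43.55
eef_pos: [0.6519, -0.186, 0.0132]
tool_rot: [0.805, 3.035, 0.0]
ft_force: [-0.4, 0.2, 0.1]
opening: 0.0702
gripper_force: 0.0
t: 44.05
eef_pos: [0.6515, -0.1859, 0.0125]
tool_rot: [0.806, 3.036, 0.0]
ft_force: [-0.8, 0.1, 2.1]
opening: 0.0507
gripper_force: 25.0
```

```bash
python3 -m pendant '[{"fingers":40,"offset":[0,0,2],"delta_rot":[0,0,0]},{"fingers":40,"offset":[0,0,6],"delta_rot":[0,0,0]},{"fingers":40,"offset":[-2,0,10],"delta_rot":[0,0,0]},{"fingers":40,"offset":[-6,0,13],"delta_rot":[0,0,0]},{"fingers":40,"offset":[-10,0,16],"delta_rot":[0,0,0]},{"fingers":40,"offset":[-14,2,18],"delta_rot":[0,0,0]},{"fingers":40,"offset":[-16,6,20],"delta_rot":[0,0,0]},{"fingers":40,"offset":[-17,10.5,21],"delta_rot":[0,0,0]}]'
python3 -m pendant '[{"fingers":40,"offset":[0,4.8,0],"delta_rot":[0,0,0]},{"fingers":40,"offset":[0,9.6,0],"delta_rot":[0,0,0]},{"fingers":40,"offset":[0,14.4,0],"delta_rot":[0,0,0]},{"fingers":40,"offset":[0,19.2,0],"delta_rot":[0,0,0]},{"fingers":40,"offset":[0,24,0],"delta_rot":[0,0,0]},{"fingers":40,"offset":[0,28.8,0],"delta_rot":[0,0,0]},{"fingers":40,"offset":[0,33.6,0],"delta_rot":[0,0,0]},{"fingers":40,"offset":[0,38.4,0],"delta_rot":[0,0,0]}]'
python3 -m pendant '[{"fingers":40,"offset":[-0.6,4.8,0],"delta_rot":[0,0,0]},{"fingers":40,"offset":[-1.2,9,0],"delta_rot":[0,0,-3]},{"fingers":40,"offset":[-1.2,12.4,0],"delta_rot":[0,0,0]},{"fingers":40,"offset":[-1.2,12.4,0],"delta_rot":[0,0,0]},{"fingers":40,"offset":[-1.2,12.4,0],"delta_rot":[0,0,0]}]' >/dev/null; python3 nest.py
```

```text
t: 44.85
eef_pos: [0.4796, -0.082, 0.2243]
tool_rot: [0.814, 3.033, 0.004]
ft_force: [1.7, 0.6, -1.0]
opening: 0.0506
gripper_force: 25.0
t: 45.65
eef_pos: [0.4813, 0.3045, 0.2235]
tool_rot: [0.807, 3.036, 0.002]
ft_force: [1.1, -0.3, -0.8]
opening: 0.0506
gripper_force: 25.0
[0.4694 0.4267 0.2227] -29.728028659464734 [-1.26  0.49  0.65  1.68 -0.33  1.08  0.54]
nest_34
circle [0.536  0.3875] r 31.306904 rel 0.043 23.3
circle [0.467  0.3175] r 32.873367 rel 0.0607 -119.1
circle [0.4695 0.428 ] r 32.240612 rel 0.0635 115.2
circle [0.536  0.3875] r 26.566795 rel 0.043 23.3
circle [0.4695 0.428 ] r 27.895182 rel 0.0635 115.2
circle [0.467  0.3175] r 27.904577 rel 0.0607 -119.1
circle [0.5155 0.467 ] r 28.892365 rel 0.0984 78.9
```

```bash
python3 -m pendant '[{"fingers":40,"offset":[0,0,-4],"delta_rot":[0,0,0]},{"fingers":40,"offset":[0,0.1,-8],"delta_rot":[0,0,0]},{"fingers":40,"offset":[0,0.1,-12],"delta_rot":[0,0,0]},{"fingers":40,"offset":[0,0.1,-15],"delta_rot":[0,0,0]},{"fingers":40,"offset":[0,0.1,-15],"delta_rot":[0,0,0]},{"fingers":40,"offset":[0,0.1,-15],"delta_rot":[0,0,0]},{"fingers":40,"offset":[0,0.1,-15],"delta_rot":[0,0,0]}]'
cat > hold2.py <<'E'
from hold import *
from scipy.optimize import least_squares
# fit nest collar (outer edge) radially in rectified image, rays not occluded; and bearing circles
ce=np.array([float(sys.argv[1]),float(sys.argv[2])])
circ(ce,.053,240,.0265,.0345,'nest',.0005,.3)
circ(s['eef_pos'][:2],s['eef_pos'][2]+float(sys.argv[3]),240,.0115,.0275,'brg',.0003,.6)
for k,(cx,rr) in {}.items(): pass
E
python3 hold2.py .4695 .428 .0025
```

```text
t: 46.9
eef_pos: [0.4712, 0.4281, 0.0748]
tool_rot: [0.808, 3.034, 0.005]
ft_force: [0.6, -1.0, -0.7]
opening: 0.0507
gripper_force: 25.0
[0.4712 0.4281 0.0748] -29.811526947462983
hold_35
nest [0.4815 0.422 ] r 0.0291
nest [0.4825 0.409 ] r 0.0304
nest [0.497 0.427] r 0.0306
nest [0.4785 0.4435] r 0.0308
nest [0.4585 0.4215] r 0.0311
nest [0.469 0.428] r 0.0323
nest [0.469 0.428] r 0.0283
nest [0.449 0.453] r 0.0296
nest [0.472  0.4115] r 0.0287
nest [0.496  0.4408] r 0.0319
nest [0.472  0.4115] r 0.0325
brg [0.4724 0.4269] r 0.0246
brg [0.4616 0.4326] r 0.0242
brg [0.4724 0.4269] r 0.0137
brg [0.4616 0.4326] r 0.0172
brg [0.4748 0.4167] r 0.0224
brg [0.4556 0.4461] r 0.0138
brg [0.4511 0.447 ] r 0.013
```

```bash
python3 -m pendant '[{"fingers":40,"offset":[-0.25,0.1,0],"delta_rot":[0,0,0]},{"fingers":40,"offset":[-0.25,0.1,-0.3],"delta_rot":[0,0,0]},{"fingers":40,"offset":[-0.25,0.1,-0.4],"delta_rot":[0,0,0]},{"fingers":40,"offset":[-0.25,0.1,-0.4],"delta_rot":[0,0,0]},{"fingers":40,"offset":[-0.25,0.1,-0.4],"delta_rot":[0,0,0]},{"fingers":40,"offset":[-0.25,0.1,-0.4],"delta_rot":[0,0,0]}]'
python3 hold2.py .4695 .428 .0025 | grep -v 'r 0.03[01]'
```

```text
t: 47.55
eef_pos: [0.467, 0.429, 0.0683]
tool_rot: [0.806, 3.036, -0.0]
ft_force: [-0.4, 0.7, -1.7]
opening: 0.0507
gripper_force: 25.0
[0.467  0.429  0.0683] -29.73373365316216
hold_36
nest [0.474 0.426] r 0.0298
nest [0.464 0.441] r 0.0284
nest [0.492  0.4165] r 0.0288
brg [0.4685 0.4284] r 0.0246
brg [0.4685 0.4284] r 0.0137
```

```bash
python3 -m pendant '[{"fingers":40,"offset":[0.05,0,-0.2],"delta_rot":[0,0,0]},{"fingers":40,"offset":[0.05,0,-0.45],"delta_rot":[0,0,0]},{"fingers":40,"offset":[0.05,0,-0.45],"delta_rot":[0,0,0]},{"fingers":40,"offset":[0.05,0,-0.45],"delta_rot":[0,0,0]}]'
python3 -m pendant '[{"fingers":40,"offset":[0,0,0],"delta_rot":[0,0,0]}]'
```

```text
t: 48.0
eef_pos: [0.4674, 0.4289, 0.0636]
tool_rot: [-0.806, -3.036, 0.0]
ft_force: [0.1, -0.4, -2.9]
opening: 0.0505
gripper_force: 25.0
t: 48.1
eef_pos: [0.4675, 0.429, 0.0638]
tool_rot: [0.806, 3.036, 0.0]
ft_force: [-0.6, 0.4, -1.3]
opening: 0.0504
gripper_force: 25.0
```

```bash
python3 -m pendant '[{"fingers":40,"offset":[0,0,-0.1],"delta_rot":[0,0,0]},{"fingers":72,"offset":[0,0,-0.1],"delta_rot":[0,0,0]},{"fingers":72,"offset":[0,0,-0.1],"delta_rot":[0,0,0]},{"fingers":72,"offset":[0,0,-0.1],"delta_rot":[0,0,0]},{"fingers":72,"offset":[0,0,-0.1],"delta_rot":[0,0,0]},{"fingers":72,"offset":[0,0,2],"delta_rot":[0,0,0]},{"fingers":72,"offset":[0,0,6],"delta_rot":[0,0,0]},{"fingers":72,"offset":[0,0,10],"delta_rot":[0,0,0]}]'
python3 -m pendant '[{"fingers":72,"offset":[2,-3,4],"delta_rot":[0,0,0]},{"fingers":72,"offset":[5,-5,8],"delta_rot":[0,0,0]},{"fingers":72,"offset":[8,-6,8],"delta_rot":[0,0,0]},{"fingers":72,"offset":[8,-6,8],"delta_rot":[0,0,0]},{"fingers":72,"offset":[8,-6,8],"delta_rot":[0,0,0]},{"fingers":72,"offset":[8,-6,8],"delta_rot":[0,0,0]}]'
cat > fin.py <<'E'
from hold import *
from scipy.spatial.distance import cdist
circ(np.array([.5,.372]),.053,500,.0265,.0345,'nest',.0005,.5)
circ(np.array([.5,.372]),.065,500,.0115,.0275,'brg',.0005,.6)
for q in('bearing1','t_handle','keeper_tip','bar_end_a'):
  for r in find(c,q): print(q,*r)
t=cam('top'); save(t,'tfin.png')
for q in('bearing1','test_button_top'):
  for r in find(t,q): print('top',q,*r)
E
python3 fin.py
```

```text
t: 48.9
eef_pos: [0.4671, 0.4285, 0.1644]
tool_rot: [-0.806, -3.036, 0.003]
ft_force: [0.2, 0.6, 0.8]
opening: 0.0665
gripper_force: 0.0
t: 49.5
eef_pos: [0.546, 0.3697, 0.2428]
tool_rot: [-0.803, -3.035, 0.002]
ft_force: [0.1, -0.7, 0.7]
opening: 0.0663
gripper_force: 0.0
[0.546  0.3697 0.2428] -29.648776502175313
hold_37
nest [0.565  0.3675] r 0.0301
nest [0.4715 0.427 ] r 0.0317
nest [0.4675 0.3175] r 0.0281
nest [0.4675 0.3175] r 0.0325
nest [0.46  0.443] r 0.0305
nest [0.483  0.4375] r 0.0303
nest [0.575 0.356] r 0.0301
nest [0.482 0.42 ] r 0.03
nest [0.4715 0.427 ] r 0.0278
nest [0.4555 0.434 ] r 0.0302
nest [0.504  0.3605] r 0.0302
brg [0.47  0.427] r 0.0243
brg [0.5645 0.3705] r 0.0245
brg [0.47  0.427] r 0.0137
brg [0.4645 0.3185] r 0.0247
brg [0.5645 0.3705] r 0.0139
brg [0.4735 0.325 ] r 0.0256
brg [0.5015 0.366 ] r 0.0248
brg [0.474  0.3165] r 0.0253
bearing1 0.73 [0.465  0.4285 0.056 ] [293.  86.]
bearing1 0.72 [0.5624 0.368  0.0625] [288. 205.]
bearing1 0.38 [0.6726 0.2751 0.0144] [266. 307.]
t_handle 0.8 [0.5436 0.2203 0.104 ] [141. 274.]
keeper_tip 0.84 [0.5474 0.2934 0.0562] [219. 226.]
bar_end_a 0.88 [0.5418 0.2229 0.1062] [142. 273.]
top bearing1 0.74 [0.4384 0.0058 0.0554] [327. 253.]
top bearing1 0.7 [ 0.5633 -0.2369  0.0116] [401. 213.]
top bearing1 0.63 [ 0.7293 -0.2311  0.0102] [395. 162.]
top bearing1 0.32 [0.493  0.3262 0.0511] [219. 237.]
top test_button_top 0.47 [0.4384 0.0019 0.0609] [328. 252.]
```

```bash
python3 -m pendant '[{"fingers":0,"offset":[-1.5,-4.7,0],"delta_rot":[0,0,0]},{"fingers":0,"offset":[-3,-9.4,0],"delta_rot":[0,0,0]},{"fingers":0,"offset":[-4.5,-14.1,0],"delta_rot":[0,0,0]},{"fingers":0,"offset":[-6,-18.8,0],"delta_rot":[0,0,0]},{"fingers":0,"offset":[-7.5,-23.5,0],"delta_rot":[0,0,0]},{"fingers":0,"offset":[-9,-28.2,-1],"delta_rot":[0,0,0]},{"fingers":0,"offset":[-10.5,-32.9,-2],"delta_rot":[0,0,0.15]},{"fingers":0,"offset":[-11,-37,-3],"delta_rot":[0,0,0.3]}]'
python3 -m pendant '[{"fingers":0,"offset":[0,0,-2],"delta_rot":[0,0,0.2]},{"fingers":0,"offset":[0,0,-4],"delta_rot":[0,0,0.2]},{"fingers":0,"offset":[0,0,-4],"delta_rot":[0,0,0.2]},{"fingers":0,"offset":[0,0,-4],"delta_rot":[0,0,0.2]},{"fingers":0,"offset":[0,0,-4],"delta_rot":[0,0,0.2]}]'
cat > btn.py <<'E'
from hold import *
for q in('test_button_top',):
  for r in find(c,q): print(q,*r)
  for q in silhouettes(q,c)[:2]:
    m=q['region'].astype('uint8'); cn=max(cv2.findContours(m,0,1)[0],key=cv2.contourArea); e=cv2.fitEllipse(cn); print(q['p'],m.sum(),e,ray(c,*e[0],.06))
circ(np.array([.437,0]),.06,300,.012,.016,'btn',.0004,.6)
E
python3 btn.py
```

```text
t: 50.7
eef_pos: [0.4366, 0.0019, 0.2149]
tool_rot: [-0.364, -3.12, -0.003]
ft_force: [1.1, 0.4, 0.4]
opening: 0.0044
gripper_force: 0.0
t: 51.2
eef_pos: [0.439, 0.0041, 0.1759]
tool_rot: [0.059, 3.14, 0.001]
ft_force: [0.8, -0.7, -0.2]
opening: 0.0005
gripper_force: 0.0
[0.439  0.0041 0.1759] -2.147248638394831
hold_39
test_button_top 0.65 [ 0.4358 -0.0068  0.0597] [268. 202.]
0.9 889 ((272.3614807128906, 202.75917053222656), (32.11924743652344, 33.498409271240234), 145.623291015625) [ 0.43656024 -0.00319201  0.06      ]
btn [ 0.4382 -0.0044] r 0.0135
btn [ 0.4814 -0.0108] r 0.0138
```

```bash
python3 -m pendant '[{"fingers":0,"offset":[-0.1,-0.8,-4],"delta_rot":[0,0,0]},{"fingers":0,"offset":[-0.1,-0.8,-8],"delta_rot":[0,0,0]},{"fingers":0,"offset":[-0.1,-0.8,-10],"delta_rot":[0,0,0]},{"fingers":0,"offset":[-0.1,-0.8,-10],"delta_rot":[0,0,0]},{"fingers":0,"offset":[-0.1,-0.8,-10],"delta_rot":[0,0,0]}]'
python3 -m pendant '[{"fingers":0,"offset":[0,0,-0.4],"delta_rot":[0,0,0]},{"fingers":0,"offset":[0,0,-0.8],"delta_rot":[0,0,0]},{"fingers":0,"offset":[0,0,-1.1],"delta_rot":[0,0,0]},{"fingers":0,"offset":[0,0,-1.3],"delta_rot":[0,0,0]},{"fingers":0,"offset":[0,0,-1.3],"delta_rot":[0,0,0]}]'
```

```text
t: 51.85
eef_pos: [0.4378, -0.0042, 0.0756]
tool_rot: [0.058, 3.141, -0.0]
ft_force: [-0.0, 0.6, 0.4]
opening: 0.0004
gripper_force: 0.0
t: 52.35
eef_pos: [0.4384, -0.0037, 0.0625]
tool_rot: [0.058, 3.139, 0.001]
ft_force: [1.6, 1.7, 3.2]
opening: 0.0005
gripper_force: 1.9
```

```bash
python3 -m pendant '[{"fingers":0,"offset":[0,0,-0.1],"delta_rot":[0,0,0]},{"fingers":0,"offset":[0,0,-0.2],"delta_rot":[0,0,0]},{"fingers":0,"offset":[0,0,-0.2],"delta_rot":[0,0,0]},{"fingers":0,"offset":[0,0,-0.2],"delta_rot":[0,0,0]}]'
```

```text
t: 52.75
eef_pos: [0.4385, -0.0037, 0.0619]
tool_rot: [0.058, 3.139, 0.004]
ft_force: [-4.4, 1.4, 29.0]
opening: 0.0005
gripper_force: 14.2
```

```bash
python3 -m pendant '[{"fingers":0,"offset":[0,0,1],"delta_rot":[0,0,0]},{"fingers":0,"offset":[0,0,4],"delta_rot":[0,0,0]},{"fingers":0,"offset":[0,0,8],"delta_rot":[0,0,0]},{"fingers":0,"offset":[0,0,12],"delta_rot":[0,0,0]},{"fingers":0,"offset":[0,3,16],"delta_rot":[0,0,0]},{"fingers":0,"offset":[0,7,18],"delta_rot":[0,0,0]},{"fingers":0,"offset":[0,11,18],"delta_rot":[0,0,0]},{"fingers":0,"offset":[0,15,18],"delta_rot":[0,0,0]}]'
python3 -m pendant '[{"fingers":0,"offset":[2,5,0],"delta_rot":[0,0,0]},{"fingers":0,"offset":[4,10,0],"delta_rot":[0,0,0]},{"fingers":0,"offset":[4,14,0],"delta_rot":[0,0,0]},{"fingers":0,"offset":[4,14,0],"delta_rot":[0,0,0]},{"fingers":0,"offset":[4,14,0],"delta_rot":[0,0,0]}]'
python3 - <<'E'
from hold import *
circ(np.array([.5,.372]),.053,500,.0265,.0345,'nest',.0005,.6)
circ(np.array([.5,.372]),.065,500,.0115,.0275,'brg',.0005,.7)
for n in('wrist','side'):
  k=cam(n)
  for r in find(k,'bearing1',.3): print(n,*r)
E
```

```text
t: 53.55
eef_pos: [0.4369, 0.1475, 0.2408]
tool_rot: [0.058, 3.14, 0.003]
ft_force: [1.4, 1.3, -0.2]
opening: 0.0006
gripper_force: 0.0
t: 54.05
eef_pos: [0.4765, 0.2859, 0.239]
tool_rot: [-0.055, -3.14, 0.004]
ft_force: [-0.5, -0.7, 0.1]
opening: 0.0004
gripper_force: 0.0
[0.4765 0.2859 0.239 ] -2.0051238825966946
hold_40
nest [0.469 0.427] r 0.0322
nest [0.4665 0.3175] r 0.0282
nest [0.4665 0.3175] r 0.0325
nest [0.565  0.3695] r 0.0283
nest [0.469 0.427] r 0.0284
brg [0.4715 0.4305] r 0.0245
brg [0.5585 0.367 ] r 0.0248
brg [0.464  0.4155] r 0.024
brg [0.5645 0.37  ] r 0.025
brg [0.4715 0.4305] r 0.0138
brg [0.556 0.359] r 0.0242
brg [0.4655 0.3155] r 0.0262
brg [0.557  0.3775] r 0.0164
brg [0.5645 0.37  ] r 0.014
brg [0.556 0.359] r 0.0185
brg [0.459  0.4205] r 0.0216
brg [0.459  0.4205] r 0.0252
brg [0.464  0.4155] r 0.0198
wrist 0.77 [0.4678 0.4298 0.0593] [428. 176.]
wrist 0.73 [0.5516 0.3672 0.0608] [364. 258.]
side 0.86 [ 0.5712 -0.2478  0.0108] [351. 302.]
side 0.69 [0.5771 0.2256 0.0994] [284. 198.]
side 0.68 [0.5673 0.359  0.0615] [268. 193.]
side 0.6 [0.6994 0.2474 0.0137] [315. 212.]
side 0.59 [ 0.7342 -0.2401  0.0104] [403. 286.]
```

```bash
python3 -m pendant '[{"fingers":0,"offset":[1,5,0],"delta_rot":[0,0,0]},{"fingers":0,"offset":[2,10,0],"delta_rot":[0,0,0]},{"fingers":0,"offset":[2.5,14,0],"delta_rot":[0,0,0]},{"fingers":0,"offset":[2.5,14,-3],"delta_rot":[0,0,0]},{"fingers":0,"offset":[2.5,14,-3],"delta_rot":[0,0,0]},{"fingers":0,"offset":[2.5,14,-3],"delta_rot":[0,0,0]}]'
python3 - <<'E'
from hold import *
circ(np.array([.469,.428]),.053,200,.027,.034,'nest',.0005,.6)
circ(np.array([.469,.428]),.065,240,.0115,.0275,'brg',.0004,.7)
circ(np.array([.469,.428]),.068,240,.0115,.0275,'brg68',.0004,.7)
circ(np.array([.565,.37]),.053,200,.027,.034,'nestA',.0005,.6)
circ(np.array([.565,.37]),.065,240,.0115,.0275,'brgA',.0004,.7)
E
```

```text
t: 54.9
eef_pos: [0.5027, 0.424, 0.2102]
tool_rot: [-0.061, -3.14, 0.002]
ft_force: [1.2, -0.7, 0.5]
opening: 0.0007
gripper_force: 0.0
[0.5027 0.424  0.2102] -2.2435232853790117
hold_43
nest [0.4705 0.4275] r 0.0323
nest [0.4705 0.4275] r 0.0285
nest [0.463  0.4405] r 0.0304
nest [0.4565 0.432 ] r 0.0303
brg [0.471  0.4296] r 0.0243
brg [0.471  0.4296] r 0.0137
brg68 [0.471  0.4312] r 0.0244
brg68 [0.471  0.4312] r 0.0137
brgA [0.5642 0.37  ] r 0.014
brgA [0.5642 0.37  ] r 0.0244
```

```bash
python3 -c "
from station import *
print(job_done())"
```

```text
the job is handed in; nothing more can be done
None
```

I finished the task and handed it in at about 55 s of the 210 s allowed; the hand-in gave no verdict, so what follows rests on my own checks: the pallet is in its seats, the T-handle is wound to its end stop, both steel bearings present are in nests (one about 2 mm off its nest's centre, limit 4.5 mm), and the button was pressed to the bottom and released, though I didn't check afterwards that it had come up.

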